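# Put the clay beads away in the lidded jar

## Task

Tip all five clay beads from the orange cup into the blue jar and stand the empty cup upright on the table again. Then lower the wooden lid gently onto the jar, without dropping it, so that it sits fully home and level, and leave the jar standing; leave the glue bottle, the two steel ring cutters and the clay flower where they are.

Things in the scene. Friction and masses are not known exactly. Their poses are not given: they have to be found in the camera images.
- jar: loose blue ceramic jar, round, open at the top: 108 mm across outside, about 100 across inside at the mouth, wall 4, 85 tall, inner floor at 6, about 0.45 kg. Origin at the centre of its underside, z up.
- lid: loose round wooden lid, knob up, about 90 g. Underneath, a plug 93 across (89 at its foot), 8 deep, fits inside the jar's mouth; above it a flange 116 across (8 to 14 above the origin) rests on the rim; on top a dark knob 22 across (14 to 42 above the origin). Origin at the centre of the plug's underside, z up; seated, it lies 77 above the jar's origin.
- cup: loose orange plastic cup, round, no handle, 56 across at the rim and 54 at the foot, 70 tall, wall 2.5, floor 4 thick, about 60 g. Origin at the centre of its underside, z up. One of cup and lid stands left of the jar, the other right of it. It holds the five beads at the start.
- bead0_center (a point): centre of the red clay bead, a ball 16 across, 10 g
- bead1_center (a point): centre of the yellow clay bead, a ball 16 across, 10 g
- bead2_center (a point): centre of the teal clay bead, a ball 16 across, 10 g
- bead3_center (a point): centre of the purple clay bead, a ball 16 across, 10 g
- bead4_center (a point): centre of the pink clay bead, a ball 16 across, 10 g
- glue: bystander, loose: white glue bottle with yellow label and red cap, 40 across, 120 tall; origin under its centre
- cutter_big: bystander, loose: steel ring cutter, 60 across, 22 tall; origin at the centre of its underside
- cutter_small: bystander, loose: small steel ring cutter, 34 across, 25 tall; origin at the centre of its underside
- flower: bystander, loose: yellow baked-clay flower disc, 62 across, 6 thick; origin at the centre of its underside
Mind the look-alikes: they are no part of the job. What is shaped like the lid but green is not meant. There is more than one size of the cup; the one meant has the size given above.

How it is judged (in metres and radians):
On the way, in this order (a step that is already met when the one before it is completed fails the run):
1. all five beads are inside the jar (horizontal distance between each of bead0_center, bead1_center, bead2_center, bead3_center, bead4_center and jar below 0.052 m and z of bead0_center in the frame of jar between 0 and 0.08 m and z of bead1_center in the frame of jar between 0 and 0.08 m and z of bead2_center in the frame of jar between 0 and 0.08 m and z of bead3_center in the frame of jar between 0 and 0.08 m and z of bead4_center in the frame of jar between 0 and 0.08 m), for 0.2 s.
2. the lid is seated on the jar (horizontal distance between lid and jar below 0.006 m and z of lid in the frame of jar between 0.073 and 0.08 m and angle between the z axis of lid and the z axis of jar, either way round below 0.045 rad and angle between lid's own z axis and vertical below 0.06 rad), for 0.2 s.
At the end, for the whole second after the job is handed in: All five beads are inside the jar; the lid's plug is in the jar's mouth, its centre within 6 mm of the jar's axis, no more than 3 mm above its seat and level with the rim within 0.045 rad; the jar stands upright on the table; the cup stands upright on the table (within 0.08 rad); all are at rest (all of step 1 and all of step 2 and angle between jar's own z axis and vertical below 0.06 rad and height (world z) of jar below 0.01 m and angle between cup's own z axis and vertical below 0.08 rad and height (world z) of cup below 0.012 m and linear speed of each of cup, lid, jar below 0.02 m/s); the robot touches nothing.
It fails at once if the glue bottle, a cutter or the flower was moved by more than 40 mm or the glue bottle knocked over (distance of any of glue, cutter_big, cutter_small, flower from where it was at the start of the episode above 0.04 m or angle between glue's own z axis and vertical above 0.5 rad).
It fails at once if the jar was tipped over (angle between jar's own z axis and vertical above 0.6 rad).
It fails at once if the lid was dropped or slammed onto the jar (faster than 0.55 m/s in the last centimetre) (horizontal distance between lid and jar below 0.04 m and z of lid in the frame of jar between 0.06 and 0.087 m and linear speed of lid above 0.55 m/s).
It also fails if it takes over 69 s, if anything falls off the work surface, if the arm or the gripper's body presses on something with over 40 N, if the wrist force passes 120 N, or if a joint passes its speed limit or range.

## Robot

A 7-joint arm with a two-finger parallel gripper is mounted at the origin on the work surface. World frame = base frame: x ahead of the robot, y to its left, z up, the work surface at z = 0. Lengths are in mm, angles in rad, forces in N, time in s.
With the tool pointing down it reaches from about 425 to 875 mm from the base axis. Payload 8.4 kg.
Tool frame: the origin (TCP) lies midway between the tips of the shut fingers; the grasp point (between the pads) lies ctrl.grasp_offset behind it (ctrl.grasp_offset is the distance from the TCP to the grasp point, in mm); z points along the fingers, y is the line along which they close (so a half turn about z gives the same grasp; the last joint's range is limited). The gripper opens to 87 mm and grips with 3 to 60 N. Pads are 19 mm wide; open, the fingers measure 117 mm over their backs; the gripper's body (75 mm by 190 mm) begins 51 mm behind the grasp point.
Start: joints at [1.105, 0.333, 0.04, 1.465, -0.013, 1.343, -0.059], TCP at [233.086, -606.741, 222.546] pointing down, gripper open.
Joint ranges: [-2.58, 2.58], [-0.38, 2.09], [-1.3, 1.39], [0.25, 2.4], [-1.5, 4.64], [0.08, 2.09], [-2.65, 2.65]. Speed limits (rad/s): [2.22, 2.22, 2.79, 2.79, 3.14, 3.14, 3.14].

## Interface

Orientations are given as a 3x3 rotation matrix whose columns are the frame's x, y, z axes.
In Python, from bench import ctrl, viewer, order gives the robot as it stands. The module is installed in compiled form; this text tells all that it offers.
- The arm moves only by the tool arm_command, never from a script. Its argument "deltas" is a list of rows, each an object of numbers: "tx", "ty", "tz": the shift along the tool's x, y, z in m; "twist": the turn about the tool's z in degrees. In form: [{"tx": .., "ty": .., "tz": .., "twist": ..}, ...]. A call has 1 to 20 rows; each row shifts and turns the commanded pose from where the row before left it, along the tool's axes as they then stand; what a row does not reach is not made up. A row lasts 1/12 s, in which the tool goes at most 41.7 mm and 7.16 degrees, less where a joint would pass 70% of its speed; a pose out of reach is approached as far as the arm can. A call with a gripper value outside its range is refused whole. "grip" is the gripper command: -1 is shut, 1 is fully open, values between are in proportion, set as the call begins (left out, the last holds). The fingers move at their own pace and stop on an object; "grip_force" is the grip in N (left out, the last holds). Time passes only in rows, so rows that do not move let the fingers close. It gives the time, the measured TCP pose, the force, the opening and the grip force at its end, in the units of the state.
- ctrl.get_state(): the state, without advancing time (a new reading comes with each control period).
- viewer.camera(name): name is "scene" or "top" or "wrist"; returns a dict with "image" (384x512x3 uint8, red, green, blue), "fx", "fy", "cx", "cy" (pixels), "dist_coeffs" ([k1, k2, p1, p2, k3] as OpenCV has them; the pictures are not rectified), "R" (3x3) and "t" (3): a world point X has camera coordinates R X + t. Camera axes: x right, y down, z forward; pixel columns grow to the right and rows downward; lengths in mm; the calibration is good to about 2 mm. A picture is of the moment at which its call begins. There is no depth.
- order.close_job(): hands the job in; it is judged then, once.
The state is a dict: "clock": time; "joints": joint angles; "joint_vel": joint speeds; "effort": joint torques, N m; "ee_pos": TCP position; "orientation": TCP orientation; "ft_force": force on the tool from outside, world axes, zero at the start; "torque": the same for the moment, N m; "opening": finger opening in mm; "grip_force": force on a finger pad.
Only numpy, scipy, OpenCV 4.12 (cv2) and the standard library are available. Lean on these libraries where they do the work, as an engineer would, in place of code of your own. Each camera call takes 0.05 s, during which the arm holds its last target. There are 200 camera calls.

## Working session

There is one attempt and no reset: what is moved stays moved. The work goes in short steps, Python scripts to look and compute and a tool call to move; the robot and the scene stay as the last step left them, time stands still between calls to the robot, and variables do not carry over. Pictures are saved under pics/ and viewed, at most 10 in all, crops included, and the job is handed in when it is done.

Besides the shell and the picture viewer there is one more tool, called after "Request:" as name([rows], argument=value, ...), one row to a line, values as JSON. arm_command: Moves the arm, as the interface text tells. Its arguments: {"type":"object","properties":{"deltas":{"type":"array"},"grip":{"type":"number"},"grip_force":{"type":"number"}},"required":["deltas"]}

```bash
mkdir -p pics; python3 - <<'E'
from bench import ctrl, viewer
import cv2,numpy as np
s=ctrl.get_state(); print(s, ctrl.grasp_offset)
for n in("scene","top"):
    c=viewer.camera(n); cv2.imwrite(f"pics/{n}0.png",c["image"][:,:,::-1]); 
    print(n,{k:np.round(v,4).tolist() for k,v in c.items() if k!="image"})
E
```

```text
{'clock': 0.0, 'joints': array([ 1.10483107,  0.33390434,  0.03990168,  1.46628006, -0.01339531,
        1.3432656 , -0.05850239]), 'joint_vel': array([-1.84038815e-03, -4.49851049e-04,  2.22635383e-05,  2.95805838e-04,
        1.45122135e-03, -1.48309514e-03,  9.04883075e-04]), 'effort': array([-2.84942744e-04, -6.56367517e+01,  1.33489385e+00, -4.03799164e+01,
       -5.97639405e-02,  4.49532818e-02,  2.00643785e-04]), 'ee_pos': array([ 232.87802609, -606.35666016,  221.65959065]), 'orientation': array([[ 9.33508299e-01,  3.58555142e-01, -6.82555746e-04],
       [ 3.58555771e-01, -9.33507200e-01,  1.43736058e-03],
       [-1.21797677e-04, -1.58652233e-03, -9.99998734e-01]]), 'ft_force': array([-0.251025  , -0.17376484,  0.38531426]), 'torque': array([ 0.01243693, -0.00215541, -0.04837704]), 'grip_force': 0.0, 'opening': 87.40592156942549} 18.700000000000003
scene {'fx': 379.3683, 'fy': 379.3683, 'cx': 264.3997, 'cy': 195.684, 'dist_coeffs': [-0.0238, 0.0, 0.0, 0.0, 0.0], 'R': [[0.7898, 0.6131, -0.0159], [0.3282, -0.4444, -0.8335], [-0.5181, 0.6531, -0.5522]], 't': [-422.9179, -171.9078, 1205.8611]}
top {'fx': 454.7386, 'fy': 454.7386, 'cx': 258.4663, 'cy': 192.1525, 'dist_coeffs': [-0.0169, 0.0, 0.0, 0.0, 0.0], 'R': [[0.0262, -0.9997, 0.0035], [-0.998, -0.0263, -0.0567], [0.0568, -0.002, -0.9984]], 't': [-43.7482, 544.5525, 1321.5363]}
```

View pics/scene0.png

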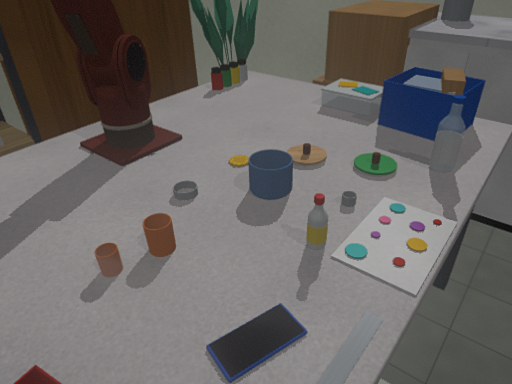

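View pics/top0.png

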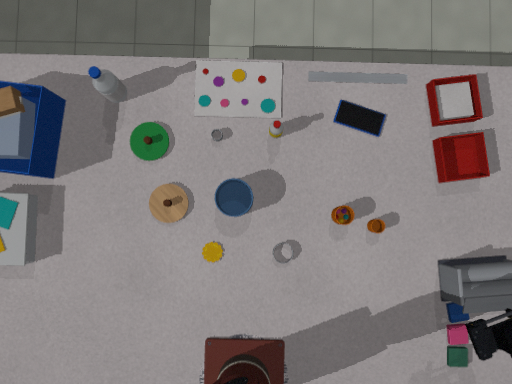

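Top view: the orange cup with beads is at (343,215) and the small empty cup at (376,226). The jar is at (234,198), the wooden lid at (169,203) and the green look-alike at (150,141). The glue is at (276,128), the cutters at (217,134) and (286,252), and the flower at (213,252). Next I measure by casting rim contours onto their planes.

```bash
cat > h.py <<'E'
from bench import ctrl, viewer
import cv2, numpy as np
from scipy.optimize import least_squares
def cam(n,save=None):
    c=viewer.camera(n)
    if save: cv2.imwrite(f"pics/{save}.png",c["image"][:,:,::-1])
    return c
def rays(c,px):
    K=np.array([[c["fx"],0,c["cx"]],[0,c["fy"],c["cy"]],[0,0,1]])
    u=cv2.undistortPoints(np.float64(px).reshape(-1,1,2),K,np.float64(c["dist_coeffs"])).reshape(-1,2)
    R=np.array(c["R"]);t=np.array(c["t"])
    return -R.T@t, np.c_[u,np.ones(len(u))]@R
def onplane(c,px,z):
    o,d=rays(c,px); return o+d*((z-o[2])/d[:,2])[:,None]
def project(c,X):
    K=np.array([[c["fx"],0,c["cx"]],[0,c["fy"],c["cy"]],[0,0,1]])
    return cv2.projectPoints(np.float64(X).reshape(-1,1,3),cv2.Rodrigues(np.array(c["R"]))[0],np.float64(c["t"]),K,np.float64(c["dist_coeffs"]))[0].reshape(-1,2)
def contour(c,lo,hi,seed,rad=60):
    hsv=cv2.cvtColor(c["image"],cv2.COLOR_RGB2HSV)
    m=cv2.inRange(hsv,np.array(lo),np.array(hi))
    w=np.zeros_like(m); cv2.circle(w,(int(seed[0]),int(seed[1])),rad,255,-1)
    m=cv2.morphologyEx(m&w,cv2.MORPH_CLOSE,np.ones((3,3)))
    cs=cv2.findContours(m,cv2.RETR_EXTERNAL,cv2.CHAIN_APPROX_NONE)[0]
    return max(cs,key=cv2.contourArea)
def circ(c,ct,z,r):
    p=onplane(c,cv2.convexHull(ct).reshape(-1,2),z)[:,:2]
    # densify: use all contour pts near hull
    p=onplane(c,ct.reshape(-1,2),z)[:,:2]
    s=least_squares(lambda q:np.hypot(*(p-q[:2]).T)-q[2],[*p.mean(0),r],loss="soft_l1",f_scale=2).x
    s2=least_squares(lambda q:np.hypot(*(p-q).T)-r,p.mean(0),loss="soft_l1",f_scale=2).x
    return np.round(s2,1),np.round(s,1)
ITEMS={"jar":((100,60,20),(118,255,200),85,54,40),"lid":((8,70,80),(20,200,255),14,58,30),"cup":((4,150,80),(14,255,255),70,28,16)}
def find(c,n,seed):
    lo,hi,z,r,rad=ITEMS[n]; return circ(c,contour(c,lo,hi,seed,rad),z,r)
E
python3 - <<'E'
from h import *
c=cam("top"); print("cam",-np.array(c["R"]).T@c["t"])
for n,s in {"jar":(234,198),"lid":(169,203),"cup":(343,215)}.items():
    u,v=s; print(n,cv2.cvtColor(c["image"],cv2.COLOR_RGB2HSV)[v-8:v+9:8,u-8:u+9:8].reshape(-1,3).tolist()); print(find(c,n,s))
print("knob z42",onplane(c,[(168,203)],42))
for n,s,z in(("glue",(276,128),100),("cs",(217,134),25),("cb",(286,252),22),("fl",(213,252),6),("small cup",(376,226),50)): print(n,onplane(c,[s],z).round())
im=c["image"][130:270,130:400]; cv2.imwrite("pics/crop1.png",cv2.resize(im[:,:,::-1],None,fx=2.9,fy=2.9,interpolation=cv2.INTER_CUBIC))
E
```

```text
cam [ 469.60447548  -26.69455125 1350.43270871]
jar [[107, 128, 82], [105, 138, 83], [105, 131, 82], [106, 134, 82], [105, 139, 79], [107, 137, 80], [105, 141, 87], [106, 129, 91], [106, 129, 91]]
(array([526.1,  39.8]), array([526.1,  39.8,  52.3]))
lid [[16, 107, 153], [16, 109, 147], [16, 109, 136], [16, 107, 150], [11, 155, 69], [16, 111, 124], [16, 106, 152], [16, 105, 146], [16, 105, 162]]
(array([507.3, 235. ]), array([507.3, 235. ,  56.3]))
cup [[2, 25, 133], [12, 210, 90], [9, 47, 114], [13, 230, 141], [13, 162, 88], [14, 232, 124], [9, 34, 141], [13, 244, 94], [0, 9, 146]]
(array([ 484.7, -265.7]), array([ 484.8, -266.1,   25.2]))
knob z42 [[505.88506454 230.07989859  42.        ]]
glue [[720. -73. 100.]]
cs [[713.  97.  25.]]
cb [[ 373. -114.   22.]]
fl [[366. 100.   6.]]
small cup [[ 456. -368.   50.]]
```

View pics/crop1.png

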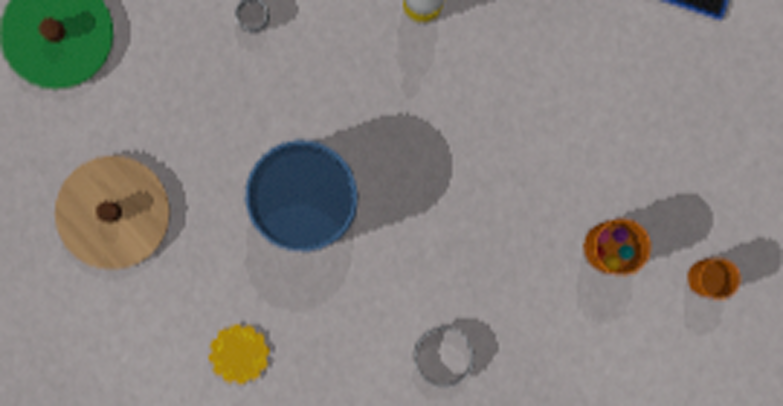

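Request:
arm_command([
  {"twist":-6.9},
  {"twist":-6.9},
  {"twist":-6.9},
  {"twist":-6.9},
  {"twist":-6.9},
  {"twist":-6.9},
  {"twist":-6.9},
  {"twist":-6.9},
  {"twist":-6.9},
  {"twist":-6.9},
  {"tx":0.03,"ty":0.022},
  {"tx":0.03,"ty":0.022},
  {"tx":0.03,"ty":0.022},
  {"tx":0.03,"ty":0.022},
  {"tx":0.03,"ty":0.022},
  {"tx":0.03,"ty":0.022},
  {"tx":0.03,"ty":0.022},
  {"tx":0.03,"ty":0.022},
  {"tx":0.03,"ty":0.022},
  {"tx":0.02,"ty":0.02},
], grip=1, grip_force=15)

```text
$.deltas[0]: bad value
```

Request:
arm_command([
  {"tx":0,"ty":0,"tz":0,"twist":-6.9},
  {"tx":0,"ty":0,"tz":0,"twist":-6.9},
  {"tx":0,"ty":0,"tz":0,"twist":-6.9},
  {"tx":0,"ty":0,"tz":0,"twist":-6.9},
  {"tx":0,"ty":0,"tz":0,"twist":-6.9},
  {"tx":0,"ty":0,"tz":0,"twist":-6.9},
  {"tx":0,"ty":0,"tz":0,"twist":-6.9},
  {"tx":0,"ty":0,"tz":0,"twist":-6.9},
  {"tx":0,"ty":0,"tz":0,"twist":-6.9},
  {"tx":0,"ty":0,"tz":0,"twist":-6.9},
  {"tx":0.03,"ty":0.022,"tz":0,"twist":0},
  {"tx":0.03,"ty":0.022,"tz":0,"twist":0},
  {"tx":0.03,"ty":0.022,"tz":0,"twist":0},
  {"tx":0.03,"ty":0.022,"tz":0,"twist":0},
  {"tx":0.03,"ty":0.022,"tz":0,"twist":0},
  {"tx":0.03,"ty":0.022,"tz":0,"twist":0},
  {"tx":0.03,"ty":0.022,"tz":0,"twist":0},
  {"tx":0.03,"ty":0.022,"tz":0,"twist":0},
  {"tx":0.03,"ty":0.022,"tz":0,"twist":0},
  {"tx":0.02,"ty":0.02,"tz":0,"twist":0},
], grip=1, grip_force=15)

```text
clock: 1.82
ee_pos: [452.4, -313.3, 222.7]
orientation: [[-0.003, 1.0, 0.0], [1.0, 0.003, 0.001], [0.001, 0.0, -1.0]]
ft_force: [0.7, 0.2, 0.1]
opening: 86.9
grip_force: 0.0
```

```bash
python3 - <<'E'
from h import *
c=cam("wrist","w1"); print(ctrl.get_state()["ee_pos"], project(c,[[484.7,-265.7,70]]))
c2=cam("top")
hsv=cv2.cvtColor(c2["image"],cv2.COLOR_RGB2HSV)
ct=contour(c2,(2,100,50),(18,255,255),(343,215),16); print(circ(c2,ct,70,28),cv2.boundingRect(ct))
s=cam("scene"); ct=contour(s,(2,110,50),(18,255,255),(160,235),26); x,y,w,h=cv2.boundingRect(ct);print(x,y,w,h); print(onplane(s,[(x+w/2,y+h-1)],0), project(s,[[485,-266,0],[485,-266,70]]))
E
```

```text
[ 456.5252643  -308.8444525   222.76337968] [[280.34494932 134.98531942]]
(array([ 485.2, -268.2]), array([ 485.2, -268. ,   29. ])) (331, 205, 24, 20)
143 213 33 44
[[ 496.24932892 -292.16717181    0.        ]] [[166.00962378 246.82377455]
 [160.3002183  219.72734694]]
```

View pics/w1.png

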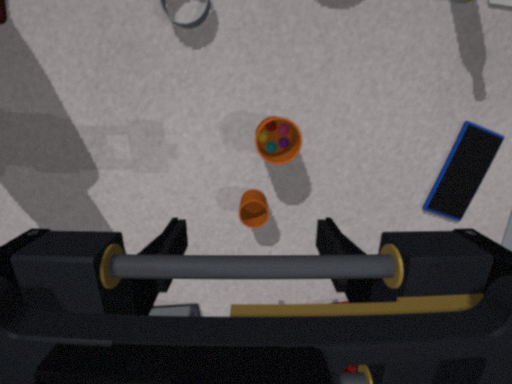

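```bash
python3 - <<'E'
from h import *
for i in range(2):
    c=cam("wrist"); s=ctrl.get_state(); print(s["clock"],s["ee_pos"].round(1),abs(s["joint_vel"]).max())
ct=contour(c,(2,100,50),(18,255,255),(278,140),35); print(circ(c,ct,70,28))
ct=contour(c,(2,100,50),(18,255,255),(254,209),30); print("small",circ(c,ct,55,22))
E
```

```text
2.0167 [ 451.2 -316.2  222.4] 0.03384618139685446
2.0667 [ 450.4 -317.3  222.3] 0.01712394667343022
(array([ 480.7, -273.3]), array([ 480.8, -273.3,   27.4]))
small (array([ 452.5, -366.8]), array([ 452.6, -366.4,   23.2]))
```

Request:
arm_command([
  {"tx":0.015,"ty":0.01,"tz":0.01,"twist":0},
  {"tx":0.015,"ty":0.01,"tz":0.02,"twist":0},
  {"tx":0.01,"ty":0.007,"tz":0.02,"twist":0},
  {"tx":0.005,"ty":0.004,"tz":0.02,"twist":0},
  {"tx":0,"ty":0,"tz":0.02,"twist":0},
  {"tx":0,"ty":0,"tz":0.025,"twist":0},
  {"tx":0,"ty":0,"tz":0.025,"twist":0},
  {"tx":0,"ty":0,"tz":0.025,"twist":0},
  {"tx":0,"ty":0,"tz":0.02,"twist":0},
  {"tx":0,"ty":0,"tz":0.015,"twist":0},
  {"tx":0,"ty":0,"tz":0.005,"twist":0},
  {"tx":0,"ty":0,"tz":0,"twist":0},
  {"tx":0,"ty":0,"tz":0,"twist":0},
])

```text
clock: 3.15
ee_pos: [481.8, -272.6, 18.0]
orientation: [[0.001, 1.0, 0.0], [1.0, -0.001, -0.0], [-0.0, 0.0, -1.0]]
ft_force: [0.2, -0.1, 1.7]
opening: 87.1
grip_force: 0.0
```

Request:
arm_command([
  {"tx":0,"ty":0,"tz":0,"twist":0},
  {"tx":0,"ty":0,"tz":0,"twist":0},
  {"tx":0,"ty":0,"tz":0,"twist":0},
  {"tx":0,"ty":0,"tz":0,"twist":0},
  {"tx":0,"ty":0,"tz":0,"twist":0},
  {"tx":0,"ty":0,"tz":0,"twist":0},
], grip=-1, grip_force=10)

```text
clock: 3.65
ee_pos: [482.2, -271.7, 17.8]
orientation: [[-0.0, 1.0, 0.0], [1.0, 0.0, -0.0], [-0.0, 0.0, -1.0]]
ft_force: [1.2, -0.9, 0.8]
opening: 55.2
grip_force: 0.9
```

Request:
arm_command([
  {"tx":0,"ty":0,"tz":0,"twist":0},
  {"tx":0,"ty":0,"tz":-0.005,"twist":0},
  {"tx":0,"ty":0,"tz":-0.01,"twist":0},
  {"tx":0,"ty":0,"tz":-0.015,"twist":0},
  {"tx":0,"ty":0,"tz":-0.02,"twist":0},
  {"tx":0,"ty":0,"tz":-0.02,"twist":0},
  {"tx":0,"ty":0,"tz":-0.02,"twist":0},
  {"tx":0,"ty":0,"tz":-0.02,"twist":0},
  {"tx":0,"ty":0,"tz":-0.01,"twist":0},
  {"tx":0,"ty":0,"tz":-0.005,"twist":0},
  {"tx":0,"ty":0,"tz":0,"twist":0},
])

```text
clock: 4.57
ee_pos: [482.4, -271.9, 143.6]
orientation: [[-0.0, 1.0, 0.001], [1.0, 0.0, -0.001], [-0.001, 0.001, -1.0]]
ft_force: [0.1, -0.5, -2.1]
opening: 53.9
grip_force: 10.0
```

Request:
arm_command([
  {"tx":0.005,"ty":0.001,"tz":0,"twist":0},
  {"tx":0.012,"ty":0.002,"tz":0,"twist":0},
  {"tx":0.02,"ty":0.003,"tz":0,"twist":0},
  {"tx":0.025,"ty":0.004,"tz":0,"twist":0},
  {"tx":0.025,"ty":0.004,"tz":0,"twist":0},
  {"tx":0.025,"ty":0.004,"tz":0,"twist":0},
  {"tx":0.025,"ty":0.004,"tz":0,"twist":0},
  {"tx":0.025,"ty":0.004,"tz":0,"twist":0},
  {"tx":0.025,"ty":0.004,"tz":0,"twist":0},
  {"tx":0.025,"ty":0.004,"tz":0,"twist":0},
  {"tx":0.025,"ty":0.004,"tz":0,"twist":0},
  {"tx":0.02,"ty":0.003,"tz":0,"twist":0},
  {"tx":0.013,"ty":0.002,"tz":0,"twist":0},
  {"tx":0.007,"ty":0.001,"tz":0,"twist":0},
  {"tx":0.003,"ty":0,"tz":0,"twist":0},
  {"tx":0,"ty":0,"tz":0,"twist":0},
  {"tx":0,"ty":0,"tz":0,"twist":0},
  {"tx":0,"ty":0,"tz":0,"twist":0},
])

```text
clock: 6.07
ee_pos: [525.7, 7.2, 142.4]
orientation: [[0.001, 1.0, -0.0], [1.0, -0.001, -0.0], [-0.0, -0.0, -1.0]]
ft_force: [-0.0, 0.0, -1.1]
opening: 53.9
grip_force: 10.0
```

```bash
python3 - <<'E'
from h import *
s=cam("scene"); w=cam("wrist"); print(ctrl.get_state()["ee_pos"])
a=cv2.resize(s["image"][80:260,170:370],(400,360)); b=cv2.resize(w["image"][0:270,100:400],(400,360))
cv2.imwrite("pics/p2.png",np.hstack([a,b])[:,:,::-1])
ct=contour(w,(98,50,20),(118,255,200),(256,100),250); print(cv2.boundingRect(ct),project(w,[[526,40,85]]))
E
```

```text
[525.84217436   7.39294618 142.47179452]
(186, 100, 128, 114) [[253.07879113 164.60095802]]
```

View pics/p2.png

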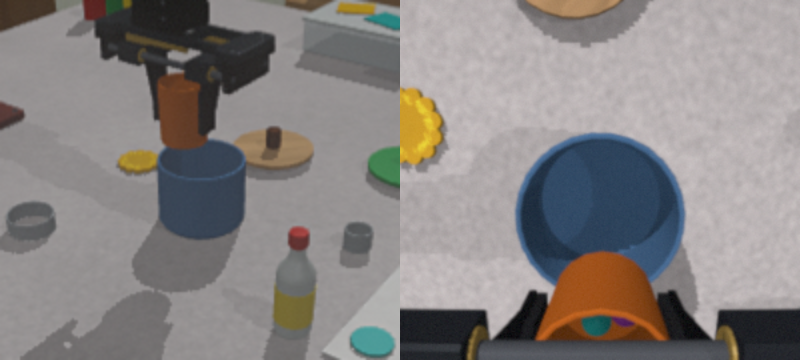

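Request:
arm_command([
  {"tx":0,"ty":0,"tz":0.006,"twist":0},
  {"tx":0,"ty":0,"tz":0.01,"twist":0},
  {"tx":0,"ty":0,"tz":0.01,"twist":0},
  {"tx":0,"ty":0,"tz":0.006,"twist":0},
  {"tx":0,"ty":0,"tz":0.003,"twist":0},
  {"tx":0,"ty":0,"tz":0,"twist":0},
], grip_force=5)

```text
clock: 6.67
ee_pos: [525.2, 8.4, 106.3]
orientation: [[-0.0, 1.0, -0.002], [1.0, 0.0, 0.0], [0.0, -0.002, -1.0]]
ft_force: [0.3, 0.4, -1.5]
opening: 54.8
grip_force: 5.0
```

Request:
arm_command([
  {"tx":0,"ty":0,"tz":0.002,"twist":0},
  {"tx":0,"ty":0,"tz":0.002,"twist":0},
  {"tx":0,"ty":0,"tz":0.002,"twist":0},
  {"tx":0.001,"ty":0,"tz":0.002,"twist":0},
  {"tx":0.001,"ty":0,"tz":0.002,"twist":0},
  {"tx":0.002,"ty":0,"tz":0.002,"twist":0},
  {"tx":0.002,"ty":0,"tz":0.002,"twist":0},
  {"tx":0.002,"ty":0,"tz":0.002,"twist":0},
])

```text
clock: 7.33
ee_pos: [527.2, 17.2, 92.7]
orientation: [[-0.001, 1.0, 0.003], [1.0, 0.001, 0.001], [0.001, 0.003, -1.0]]
ft_force: [-0.8, 2.0, 5.7]
opening: 54.4
grip_force: 5.0
```

```bash
python3 - <<'E'
from h import *
s=cam("scene"); w=cam("wrist"); print(ctrl.get_state()["ee_pos"])
a=cv2.resize(s["image"][80:260,170:370],(400,360)); b=cv2.resize(w["image"][0:270,100:400],(400,360))
cv2.imwrite("pics/p3.png",np.hstack([a,b])[:,:,::-1])
E
```

```text
[526.90654941  17.49098931  92.4291025 ]
```

View pics/p3.png

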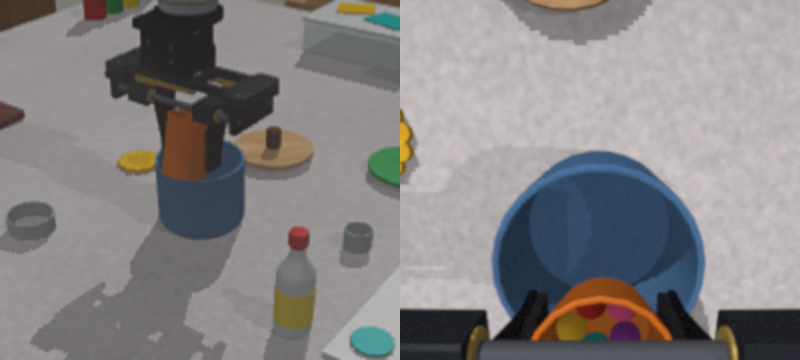

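Request:
arm_command([
  {"tx":0.001,"ty":0,"tz":0.002,"twist":0},
  {"tx":0.001,"ty":0,"tz":0.002,"twist":0},
  {"tx":0.002,"ty":0,"tz":0.002,"twist":0},
  {"tx":0.002,"ty":-0.001,"tz":0.002,"twist":0},
  {"tx":0.002,"ty":0,"tz":0.002,"twist":0},
  {"tx":0.001,"ty":-0.001,"tz":0.002,"twist":0},
  {"tx":0.001,"ty":0,"tz":0.002,"twist":0},
], grip_force=3)

```text
clock: 8.02
ee_pos: [524.0, 26.6, 77.4]
orientation: [[-0.001, 1.0, 0.0], [1.0, 0.001, 0.0], [0.0, 0.0, -1.0]]
ft_force: [1.0, 2.1, 2.4]
opening: 54.4
grip_force: 3.0
```

Request:
arm_command([
  {"tx":0.001,"ty":0,"tz":0.002,"twist":0},
  {"tx":0,"ty":0,"tz":0.002,"twist":0},
  {"tx":0.001,"ty":0,"tz":0.002,"twist":0},
  {"tx":0,"ty":0,"tz":0.002,"twist":0},
  {"tx":0.001,"ty":0,"tz":0.002,"twist":0},
  {"tx":0,"ty":0,"tz":0,"twist":0},
])

```text
clock: 8.52
ee_pos: [523.5, 29.5, 67.0]
orientation: [[-0.0, 1.0, -0.001], [1.0, 0.0, 0.0], [0.0, -0.001, -1.0]]
ft_force: [0.3, 2.3, 1.1]
opening: 54.6
grip_force: 3.0
```

```bash
python3 - <<'E'
from h import *
s=cam("scene"); w=cam("wrist"); t=cam("top"); print(ctrl.get_state()["ee_pos"])
a=cv2.resize(s["image"][80:260,170:370],(400,360)); b=cv2.resize(w["image"][60:330,100:400],(400,360))
cv2.imwrite("pics/p4.png",np.hstack([a,b])[:,:,::-1])
E
```

```text
[523.68449512  29.31873874  67.39450638]
```

View pics/p4.png

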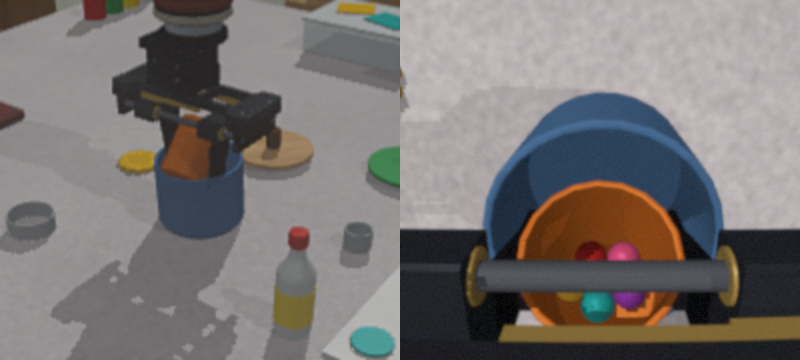

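Picture: the cup is tilted about 50–60° over the jar with all five beads still inside. The push on the rim works, so I continue and then switch to a side push.

Request:
arm_command([
  {"tx":0.001,"ty":0,"tz":0.002,"twist":0},
  {"tx":0,"ty":0,"tz":0.002,"twist":0},
  {"tx":0,"ty":0,"tz":0.002,"twist":0},
  {"tx":0,"ty":0,"tz":0.002,"twist":0},
  {"tx":0,"ty":0,"tz":0.002,"twist":0},
  {"tx":0,"ty":0,"tz":0.002,"twist":0},
  {"tx":0,"ty":0,"tz":0,"twist":0},
])

```text
clock: 9.25
ee_pos: [523.5, 30.2, 55.0]
orientation: [[-0.0, 1.0, -0.001], [1.0, 0.0, 0.0], [0.0, -0.001, -1.0]]
ft_force: [0.7, 2.4, 0.3]
opening: 54.5
grip_force: 3.0
```

Request:
arm_command([
  {"tx":0.002,"ty":0,"tz":-0.005,"twist":0},
  {"tx":0,"ty":0,"tz":-0.01,"twist":0},
  {"tx":0,"ty":0,"tz":-0.012,"twist":0},
  {"tx":0,"ty":0,"tz":-0.012,"twist":0},
  {"tx":0,"ty":0,"tz":-0.012,"twist":0},
  {"tx":-0.004,"ty":0,"tz":-0.01,"twist":0},
  {"tx":-0.008,"ty":0,"tz":-0.005,"twist":0},
  {"tx":-0.01,"ty":0,"tz":0,"twist":0},
  {"tx":-0.006,"ty":0,"tz":0,"twist":0},
  {"tx":-0.002,"ty":0,"tz":0,"twist":0},
  {"tx":0,"ty":0,"tz":0,"twist":0},
])

```text
clock: 10.17
ee_pos: [523.4, 1.0, 120.8]
orientation: [[0.002, 1.0, -0.001], [1.0, -0.002, -0.0], [-0.0, -0.001, -1.0]]
ft_force: [-0.0, 0.3, -1.3]
opening: 53.9
grip_force: 3.0
```

```bash
python3 - <<'E'
from h import *
s=cam("scene"); w=cam("wrist"); p=ctrl.get_state()["ee_pos"]; print(p)
a=cv2.resize(s["image"][80:260,170:370],(400,360)); b=cv2.resize(w["image"][60:330,100:400],(400,360))
cv2.imwrite("pics/p5.png",np.hstack([a,b])[:,:,::-1])
# tilt from scene: orange mask principal axis / jar rim extents in wrist
for c,n in((s,"s"),(w,"w")):
    seed=project(c,[p+[0,0,18.7]])[0]
    ct=contour(c,(2,110,50),(18,255,255),seed,120 if n=="w" else 40); print(n,cv2.boundingRect(ct),cv2.minAreaRect(ct))
ct=contour(w,(98,50,20),(118,255,200),(256,150),250); print(cv2.boundingRect(ct), project(w,[[526-54,40,85],[526+54,40,85],[526,94,85]]).round())
for k,lo,hi in(("red",(170,120,60),(180,255,255)),("yel",(20,120,80),(32,255,255)),("teal",(80,100,60),(97,255,255)),("pur",(125,60,40),(150,255,255)),("pink",(155,80,100),(169,255,255))):
    h=cv2.cvtColor(w["image"],cv2.COLOR_RGB2HSV); m=cv2.inRange(h,lo,hi); m[:60]=0; print(k,cv2.countNonZero(m))
E
```

```text
[523.57725878   2.40736121 121.03234491]
s (245, 123, 23, 34) ((257.9230651855469, 139.88462829589844), (22.161123275756836, 30.398000717163086), 11.309932708740234)
w (188, 203, 128, 53) ((251.49996948242188, 229.0), (126.99998474121094, 51.99999237060547), -0.0)
(59, 233, 384, 151) [[185. 164.]
 [328. 164.]
 [257.  88.]]
red 388
yel 7485
teal 1001
pur 464
pink 195
```

View pics/p5.png

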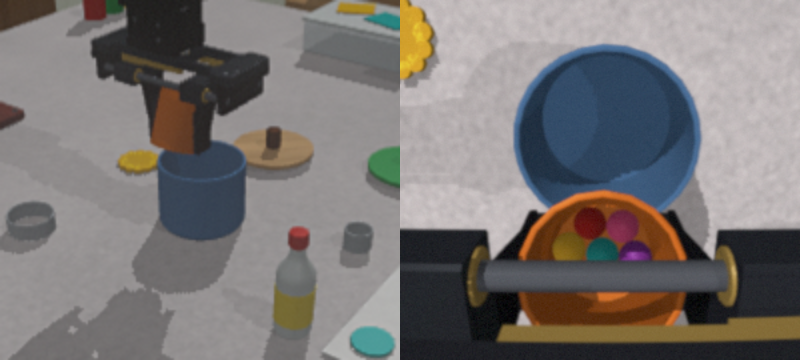

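```bash
python3 - <<'E'
from h import *
w=cam("wrist"); p=ctrl.get_state()["ee_pos"]; C=-np.array(w["R"]).T@w["t"]
print(p,"cam",C, "view dir from P", C-(p+[0,0,18.7]))
h=cv2.cvtColor(w["image"],cv2.COLOR_RGB2HSV); m=cv2.inRange(h,(98,60,30),(118,255,200)); m[205:]=0
cs=max(cv2.findContours(m,0,1)[0],key=cv2.contourArea); cs=cs[cs[:,0,1]<200]; print(circ(w,cs[None][0],85,54))
# mouth: orange pixels, row of top edge and column extents; test tilt hypotheses
o=cv2.inRange(h,(2,110,50),(18,255,255)); ys,xs=np.nonzero(o[180:380,150:350]); print("orange rows",ys.min()+180,"cols",xs.min()+150,xs.max()+150)
P=p+[0,0,18.7]; f=np.linspace(0,2*np.pi,73)
for th in range(0,91,10):
    t=np.radians(th); ax=np.array([0,np.sin(t),np.cos(t)]); fr=np.array([0,np.cos(t),-np.sin(t)])
    q=project(w,P+33.5*ax+28*(np.outer(np.cos(f),fr)+np.outer(np.sin(f),[1,0,0]))); print(th,"mouth rows",q[:,1].min().round(),q[:,1].max().round(),"cols",q[:,0].min().round(),q[:,0].max().round())
E
```

```text
[523.65778581   2.67805127 121.12375944] cam [522.71851204  82.70804082 283.36013379] view dir from P [ -0.93927377  80.02998954 143.53637434]
(array([524.9,  36.4]), array([524.9,  37.7,  52.8]))
orange rows 203 cols 151 349
0 mouth rows 226.0 324.0 cols 196.0 312.0
10 mouth rows 210.0 320.0 cols 196.0 312.0
20 mouth rows 197.0 314.0 cols 195.0 312.0
30 mouth rows 187.0 305.0 cols 196.0 312.0
40 mouth rows 179.0 292.0 cols 196.0 311.0
50 mouth rows 174.0 277.0 cols 197.0 310.0
60 mouth rows 172.0 260.0 cols 199.0 309.0
70 mouth rows 172.0 243.0 cols 200.0 308.0
80 mouth rows 175.0 226.0 cols 202.0 306.0
90 mouth rows 179.0 210.0 cols 203.0 304.0
```

```bash
cat >> h.py <<'E'
def cupfit(verbose=0):
    """tilt towards tool x and mouth distance m from the grasp point, from the upper edge of the mouth in the wrist view"""
    w=cam("wrist"); s=ctrl.get_state(); P=s["ee_pos"]+[0,0,18.7]
    h=cv2.cvtColor(w["image"],cv2.COLOR_RGB2HSV); o=cv2.inRange(h,(2,110,50),(18,255,255)); o[:,:150]=0;o[:,350:]=0
    top=[]; 
    for x in range(205,305,3):
        r=np.nonzero(o[120:340,x])[0]
        if len(r): top.append((x,r[0]+120))
    top=np.array(top); f=np.linspace(0,2*np.pi,145)
    def model(q):
        t=q[0]; ax=np.array([0,np.sin(t),np.cos(t)]); fr=np.array([0,np.cos(t),-np.sin(t)])
        c=project(w,P+[0,q[2],0]+q[1]*ax+28*(np.outer(np.cos(f),fr)+np.outer(np.sin(f),[1,0,0])))
        c=c[np.argsort(c[:,0])]; return c
    def res(q):
        c=model(q); return [top_y-c[abs(c[:,0]-x)<4,1].min() for x,top_y in top]
    return w,o,top,model,res,P
E
python3 - <<'E'
from h import *
w,o,top,model,res,P=cupfit(); print(top[::4].tolist())
cols=np.nonzero((o[205:300]>0).sum(0)>2)[0]; print("cols",cols.min(),cols.max())
for r in range(210,330,10):
    x=np.nonzero(o[r])[0]; print(r,x.min() if len(x) else None,x.max() if len(x) else None,len(x))
for th in (0,10,20,30,40,50):
    for m in (28,34,40,46):
        c=model([np.radians(th),m,0]); print(th,m,"top",c[:,1].min().round(),"bot",c[:,1].max().round(),"cols",c[:,0].min().round(),c[:,0].max().round(), "row at widest",c[c[:,0].argmax(),1].round())
E
```

```text
[[205, 222], [217, 213], [229, 207], [241, 204], [253, 203], [265, 205], [277, 209], [289, 216], [301, 226]]
cols 159 315
210 222 280 59
220 208 295 58
230 198 305 70
240 193 310 63
250 188 314 54
260 None None 0
270 150 150 1
280 188 314 127
290 190 312 123
300 198 306 109
310 None None 0
320 None None 0
0 28 top 221.0 bot 316.0 cols 198.0 309.0 row at widest 268.0
0 34 top 227.0 bot 324.0 cols 196.0 312.0 row at widest 275.0
0 40 top 233.0 bot 334.0 cols 193.0 314.0 row at widest 283.0
0 46 top 240.0 bot 344.0 cols 191.0 317.0 row at widest 291.0
10 28 top 208.0 bot 314.0 cols 198.0 310.0 row at widest 261.0
10 34 top 211.0 bot 321.0 cols 195.0 312.0 row at widest 266.0
10 40 top 214.0 bot 329.0 cols 193.0 315.0 row at widest 271.0
10 46 top 217.0 bot 337.0 cols 190.0 318.0 row at widest 277.0
20 28 top 198.0 bot 310.0 cols 198.0 310.0 row at widest 254.0
20 34 top 197.0 bot 315.0 cols 195.0 312.0 row at widest 256.0
20 40 top 197.0 bot 320.0 cols 193.0 315.0 row at widest 259.0
20 46 top 197.0 bot 327.0 cols 189.0 319.0 row at widest 262.0
30 28 top 189.0 bot 303.0 cols 198.0 310.0 row at widest 246.0
30 34 top 187.0 bot 305.0 cols 196.0 312.0 row at widest 246.0
30 40 top 184.0 bot 308.0 cols 193.0 315.0 row at widest 246.0
30 46 top 181.0 bot 311.0 cols 190.0 318.0 row at widest 246.0
40 28 top 183.0 bot 293.0 cols 198.0 309.0 row at widest 239.0
40 34 top 179.0 bot 292.0 cols 196.0 312.0 row at widest 236.0
40 40 top 174.0 bot 292.0 cols 194.0 314.0 row at widest 233.0
40 46 top 168.0 bot 292.0 cols 191.0 317.0 row at widest 230.0
50 28 top 180.0 bot 280.0 cols 199.0 308.0 row at widest 231.0
50 34 top 174.0 bot 277.0 cols 197.0 311.0 row at widest 226.0
50 40 top 167.0 bot 273.0 cols 195.0 313.0 row at widest 221.0
50 46 top 160.0 bot 269.0 cols 193.0 316.0 row at widest 215.0
```

The fit shows the cup slid about 13 mm up the pads and tilted only about 20°, because the long line contact resists turning. I'll set it down and regrip near the rim with the fingertips only, for a short contact and a long lever to the foot.

Request:
arm_command([
  {"tx":-0.005,"ty":0,"tz":0,"twist":0},
  {"tx":-0.01,"ty":0,"tz":0,"twist":0},
  {"tx":-0.02,"ty":0,"tz":0,"twist":0},
  {"tx":-0.025,"ty":0,"tz":0,"twist":0},
  {"tx":-0.025,"ty":0,"tz":0.01,"twist":0},
  {"tx":-0.02,"ty":0,"tz":0.02,"twist":0},
  {"tx":-0.012,"ty":0,"tz":0.02,"twist":0},
  {"tx":-0.006,"ty":0,"tz":0.015,"twist":0},
  {"tx":-0.002,"ty":0,"tz":0.01,"twist":0},
  {"tx":0,"ty":0,"tz":0.01,"twist":0},
  {"tx":0,"ty":0,"tz":0.005,"twist":0},
  {"tx":0,"ty":0,"tz":0.005,"twist":0},
  {"tx":0,"ty":0,"tz":0.005,"twist":0},
  {"tx":0,"ty":0,"tz":0.005,"twist":0},
  {"tx":0,"ty":0,"tz":0.004,"twist":0},
  {"tx":0,"ty":0,"tz":0.003,"twist":0},
  {"tx":0,"ty":0,"tz":0.002,"twist":0},
  {"tx":0,"ty":0,"tz":0,"twist":0},
])

```text
clock: 11.87
ee_pos: [524.3, -122.9, 7.7]
orientation: [[-0.0, 1.0, 0.001], [1.0, 0.0, -0.0], [-0.0, 0.001, -1.0]]
ft_force: [0.2, 0.1, 0.9]
opening: 53.8
grip_force: 3.0
```

```bash
python3 - <<'E'
from h import *
w,o,top,model,res,P=cupfit(); print(P,ctrl.get_state()["ft_force"],top[::4].tolist())
for r in range(230,330,10):
    x=np.nonzero(o[r])[0]; print(r,x.min() if len(x) else None,x.max() if len(x) else None)
E
```

```text
[ 524.28049344 -122.79893086   26.48245465] [ 1.01392891 -0.39342244 -0.18090731] [[205, 227], [217, 220], [229, 213], [241, 211], [253, 209], [265, 212], [277, 215], [289, 222], [301, 232]]
230 203 299
240 195 308
250 165 312
260 None None
270 None None
280 158 317
290 187 315
300 191 345
310 None None
320 None None
```

Request:
arm_command([
  {"tx":0,"ty":0,"tz":0,"twist":0},
  {"tx":0,"ty":0,"tz":0,"twist":0},
  {"tx":0,"ty":0,"tz":0,"twist":0},
  {"tx":0,"ty":0,"tz":0,"twist":0},
  {"tx":0,"ty":0,"tz":-0.005,"twist":0},
  {"tx":0,"ty":0,"tz":-0.01,"twist":0},
  {"tx":0,"ty":0,"tz":-0.015,"twist":0},
  {"tx":0,"ty":0,"tz":-0.01,"twist":0},
  {"tx":0,"ty":0,"tz":-0.005,"twist":0},
  {"tx":0,"ty":0,"tz":0,"twist":0},
  {"tx":0,"ty":0,"tz":0,"twist":0},
], grip=0.9)

```text
clock: 12.83
ee_pos: [524.1, -122.8, 52.8]
orientation: [[-0.0, 1.0, 0.001], [1.0, 0.0, -0.0], [-0.0, 0.001, -1.0]]
ft_force: [0.3, -1.0, -1.0]
opening: 82.7
grip_force: 0.0
```

```bash
python3 - <<'E'
from h import *
w,o,top,model,res,P=cupfit(); print(P)
h=cv2.cvtColor(w["image"],cv2.COLOR_RGB2HSV)
p=onplane(w,top,70)[:,:2]
print(least_squares(lambda q:np.hypot(*(p-q).T)-28,[524,-122]).x.round(1), least_squares(lambda q:np.hypot(*(p-q).T)-28,[524,-122]).cost)
s=cam("scene"); seed=project(s,[[524,-122,35]])[0]; ct=contour(s,(2,110,50),(18,255,255),seed,40); print(cv2.boundingRect(ct),cv2.minAreaRect(ct),project(s,[[524,-122,0],[524,-122,70]]))
cv2.imwrite("pics/w6.png",np.hstack([cv2.resize(s["image"][80:260,130:330],(400,360)),cv2.resize(w["image"][60:330,100:400],(400,360))])[:,:,::-1])
E
```

```text
[ 523.68944763 -122.71147619   70.99415709]
[ 522.6 -119.2] 129.68498326874777
(208, 190, 26, 40) ((220.82740783691406, 209.58375549316406), (38.9008903503418, 24.50898551940918), 85.91438293457031) [[227.19950168 219.76576464]
 [224.91584016 193.78974599]]
```

```bash
python3 - <<'E'
from h import *
w,o,top,model,res,P=cupfit(); print(P, top[::3].tolist())
n=cv2.findContours(o,0,1)[0]; print([cv2.boundingRect(c) for c in n if cv2.contourArea(c)>30])
s=cam("scene"); ct=contour(s,(2,110,50),(18,255,255),(221,210),40); x,y,ww,hh=cv2.boundingRect(ct)
f=np.linspace(0,2*np.pi,73)
def bb(c,q):
    X=np.vstack([np.c_[q[0]+r*np.cos(f),q[1]+r*np.sin(f),0*f+z] for r,z in((28,70),(27,0))]); p=project(c,X); return p.min(0),p.max(0)
def r(q):
    a,b=bb(s,q); return np.r_[(a+b)/2-[x+(ww-1)/2,y+(hh-1)/2]]
print("scene",least_squares(r,[524,-122]).x.round(1), bb(s,[524,-122]),(x,y,ww,hh))
for q in([524,-122],[522,-128],[522,-116]): print(q,bb(w,q))
E
```

```text
[ 523.45328166 -122.5981282    70.61892659] [[211, 248], [220, 219], [229, 201], [238, 195], [247, 192], [256, 192], [265, 194], [274, 201], [283, 218], [292, 245]]
[(213, 279, 79, 22), (209, 191, 87, 65)]
scene [ 521.6 -135.4] (array([211.84401881, 186.85433059]), array([239.18497091, 227.20866534])) (208, 190, 26, 40)
[524, -122] (array([207.90730629, 172.1114613 ]), array([300.3178817 , 282.01302628]))
[522, -128] (array([205.15863058, 179.13403958]), array([296.48024816, 289.75621344]))
[522, -116] (array([204.05245204, 164.97733376]), array([297.55902463, 274.06643023]))
```

Request:
arm_command([
  {"tx":-0.007,"ty":-0.001,"tz":-0.002,"twist":0},
  {"tx":-0.007,"ty":-0.001,"tz":0,"twist":0},
  {"tx":0,"ty":0,"tz":0,"twist":0},
  {"tx":0,"ty":0,"tz":0,"twist":0},
])

```text
clock: 13.37
ee_pos: [521.8, -137.6, 54.5]
orientation: [[0.001, 1.0, -0.0], [1.0, -0.001, -0.0], [-0.0, -0.0, -1.0]]
ft_force: [-0.5, 0.4, 0.0]
opening: 82.9
grip_force: 0.0
```

Request:
arm_command([
  {"tx":0,"ty":0,"tz":0,"twist":0},
  {"tx":0,"ty":0,"tz":0,"twist":0},
  {"tx":0,"ty":0,"tz":0,"twist":0},
  {"tx":0,"ty":0,"tz":0,"twist":0},
  {"tx":0,"ty":0,"tz":0,"twist":0},
  {"tx":0,"ty":0,"tz":-0.003,"twist":0},
  {"tx":0,"ty":0,"tz":-0.007,"twist":0},
  {"tx":0,"ty":0,"tz":-0.01,"twist":0},
  {"tx":0,"ty":0,"tz":-0.015,"twist":0},
  {"tx":0,"ty":0,"tz":-0.015,"twist":0},
  {"tx":0,"ty":0,"tz":-0.015,"twist":0},
  {"tx":0,"ty":0,"tz":-0.01,"twist":0},
  {"tx":0,"ty":0,"tz":-0.005,"twist":0},
  {"tx":0,"ty":0,"tz":0,"twist":0},
  {"tx":0,"ty":0,"tz":0,"twist":0},
], grip=-1, grip_force=8)

```text
clock: 14.62
ee_pos: [521.8, -136.7, 134.4]
orientation: [[-0.0, 1.0, -0.0], [1.0, 0.0, -0.0], [-0.0, -0.0, -1.0]]
ft_force: [-0.2, -0.3, -1.5]
opening: 54.1
grip_force: 8.0
```

```bash
python3 - <<'E'
from h import *
w,o,top,model,res,P=cupfit(); print(P, top[::4].tolist(), ctrl.get_state()["ft_force"])
n=cv2.findContours(o,0,1)[0]; print([cv2.boundingRect(c) for c in n if cv2.contourArea(c)>30])
s=cam("scene"); q=P-[0,0,54]; ct=contour(s,(2,110,50),(18,255,255),project(s,[q+[0,0,35]])[0],40); print(cv2.boundingRect(ct))
f=np.linspace(0,2*np.pi,73)
def bb(c,q,dz):
    X=np.vstack([np.c_[q[0]+r*np.cos(f),q[1]+r*np.sin(f),0*f+z+dz] for r,z in((28,70),(27,0))]); p=project(c,X); return p.min(0),p.max(0)
for dz in(P[2]-73,): print(bb(s,P,dz),bb(w,P,dz))
# jar in wrist
h=cv2.cvtColor(w["image"],cv2.COLOR_RGB2HSV); m=cv2.inRange(h,(98,60,30),(118,255,200)); m[205:]=0; print(cv2.countNonZero(m))
cs=max(cv2.findContours(m,0,1)[0],key=cv2.contourArea); print(cv2.boundingRect(cs))
cs=cs[(cs[:,0,1]>3)&(cs[:,0,1]<195)]; print("jar",circ(w,cs,85,54))
t=cam("top"); print("jar top",find(t,"jar",(234,198)))
E
```

```text
[ 521.51551172 -136.64261597  152.63782715] [[208, 228], [220, 204], [232, 183], [244, 176], [256, 175], [268, 179], [280, 190], [292, 223]] [ 0.46055252 -0.21603307 -1.42809444]
[(207, 175, 90, 81)]
(202, 158, 30, 41)
(array([202.17391147, 157.03725641]), array([231.77670233, 199.81464288])) (array([207.3919842 , 171.97915234]), array([298.23117113, 280.10445514]))
6195
(188, 0, 140, 65)
jar (array([524. ,  30.6]), array([524.4,  19.2,  44.7]))
jar top (array([527.7,  38.1]), array([527.7,  38.1,  52.5]))
```

Request:
arm_command([
  {"tx":0.005,"ty":0.001,"tz":0,"twist":0},
  {"tx":0.012,"ty":0.001,"tz":0,"twist":0},
  {"tx":0.018,"ty":0.001,"tz":0,"twist":0},
  {"tx":0.02,"ty":0.001,"tz":0.001,"twist":0},
  {"tx":0.018,"ty":0,"tz":0.002,"twist":0},
  {"tx":0.01,"ty":0,"tz":0.002,"twist":0},
  {"tx":0.005,"ty":0,"tz":0,"twist":0},
  {"tx":0.002,"ty":0,"tz":0,"twist":0},
  {"tx":0,"ty":0,"tz":0,"twist":0},
  {"tx":0,"ty":0,"tz":0,"twist":0},
], grip_force=5)

```text
clock: 15.6
ee_pos: [526.0, -47.6, 129.6]
orientation: [[0.001, 1.0, -0.0], [1.0, -0.001, -0.0], [-0.0, -0.0, -1.0]]
ft_force: [1.1, -0.7, -1.1]
opening: 54.7
grip_force: 5.0
```

Request:
arm_command([
  {"tx":0.003,"ty":0,"tz":-0.001,"twist":0},
  {"tx":0.003,"ty":0,"tz":-0.001,"twist":0},
  {"tx":0.003,"ty":0,"tz":-0.001,"twist":0},
  {"tx":0.003,"ty":0,"tz":-0.001,"twist":0},
  {"tx":0.003,"ty":0,"tz":-0.001,"twist":0},
  {"tx":0.003,"ty":0,"tz":-0.001,"twist":0},
  {"tx":0.003,"ty":0,"tz":0,"twist":0},
  {"tx":0.003,"ty":0,"tz":0,"twist":0},
  {"tx":0.003,"ty":0,"tz":0,"twist":0},
  {"tx":0.002,"ty":0,"tz":0,"twist":0},
])

```text
clock: 16.43
ee_pos: [526.0, -17.2, 135.6]
orientation: [[-0.001, 1.0, 0.0], [1.0, 0.001, 0.0], [0.0, 0.0, -1.0]]
ft_force: [-0.3, -0.8, 0.1]
opening: 54.3
grip_force: 5.0
```

```bash
python3 - <<'E'
from h import *
w,o,top,model,res,P=cupfit(); print(P, top[::4].tolist(), ctrl.get_state()["ft_force"])
n=cv2.findContours(o,0,1)[0]; print([cv2.boundingRect(c) for c in n if cv2.contourArea(c)>30])
f=np.linspace(0,2*np.pi,73)
s=cam("scene"); ct=contour(s,(2,110,50),(18,255,255),project(s,[P-[0,0,25]])[0],40); print(cv2.boundingRect(ct))
Q=P-[0,0,10.7]
for th in range(0,60,10):
    t=np.radians(th); ax=np.array([0,np.sin(t),np.cos(t)]); fr=np.array([0,np.cos(t),-np.sin(t)])
    X=np.vstack([Q+d*ax+r*(np.outer(np.cos(f),fr)+np.outer(np.sin(f),[1,0,0])) for d,r in((8,28),(-62,27))])
    for c in(s,w): q=project(c,X); print(th,np.r_[q.min(0),q.max(0)-q.min(0)].round(),end=" ")
    print()
t=cam("top"); print("jar top",find(t,"jar",(234,198)))
E
```

```text
[525.91948786 -16.83251025 154.28554449] [[208, 227], [220, 211], [232, 202], [244, 198], [256, 198], [268, 201], [280, 208], [292, 223]] [-0.22537251 -0.40816811 -0.08256674]
[(228, 279, 48, 8), (207, 197, 90, 59)]
(238, 140, 27, 36)
0 [243. 137.  25.  39.] 0 [208. 172.  91. 109.] 
10 [241. 138.  27.  38.] 10 [208. 184.  91.  99.] 
20 [238. 139.  30.  37.] 20 [208. 192.  91.  92.] 
30 [236. 138.  33.  38.] 30 [208. 191.  91.  92.] 
40 [233. 137.  35.  39.] 40 [208. 191.  91.  94.] 
50 [231. 136.  37.  40.] 50 [208. 192.  91. 106.] 
jar top (array([511. , 115.3]), array([522.9,  67.7,  27.6]))
```

Small forces and a tilt of about 25°, so the regrip works. I continue along the arc.

Request:
arm_command([
  {"tx":0.003,"ty":0,"tz":0,"twist":0},
  {"tx":0.003,"ty":0,"tz":0,"twist":0},
  {"tx":0.003,"ty":0,"tz":0.001,"twist":0},
  {"tx":0.003,"ty":0,"tz":0.001,"twist":0},
  {"tx":0.003,"ty":0,"tz":0.001,"twist":0},
  {"tx":0.003,"ty":0,"tz":0.001,"twist":0},
  {"tx":0.003,"ty":0,"tz":0.001,"twist":0},
  {"tx":0.003,"ty":0,"tz":0.001,"twist":0},
  {"tx":0.003,"ty":0,"tz":0.002,"twist":0},
  {"tx":0.002,"ty":0,"tz":0.001,"twist":0},
  {"tx":0.002,"ty":0,"tz":0.001,"twist":0},
  {"tx":0,"ty":0,"tz":0,"twist":0},
])

```text
clock: 17.58
ee_pos: [525.9, 13.9, 125.4]
orientation: [[-0.001, 1.0, -0.0], [1.0, 0.001, 0.0], [0.0, -0.0, -1.0]]
ft_force: [0.7, -0.4, 0.7]
opening: 54.6
grip_force: 5.0
```

```bash
cat > tilt.py <<'E'
from h import *
w,o,top,model,res,P=cupfit(); print(P, top[::4].tolist(), ctrl.get_state()["ft_force"])
n=cv2.findContours(o,0,1)[0]; print([cv2.boundingRect(c) for c in n if cv2.contourArea(c)>30])
f=np.linspace(0,2*np.pi,73)
s=cam("scene"); ct=contour(s,(2,110,50),(18,255,255),project(s,[P-[0,20,10]])[0],45); print(cv2.boundingRect(ct))
Q=P-[0,0,10.7]
for th in range(20,131,10):
    t=np.radians(th); ax=np.array([0,np.sin(t),np.cos(t)]); fr=np.array([0,np.cos(t),-np.sin(t)])
    X=np.vstack([Q+d*ax+r*(np.outer(np.cos(f),fr)+np.outer(np.sin(f),[1,0,0])) for d,r in((8,28),(-62,27))])
    for c in(s,w): q=project(c,X); print(th,np.r_[q.min(0),q.max(0)-q.min(0)].round(),end=" ")
    print()
cv2.imwrite("pics/t%d.png"%(ctrl.get_state()["clock"]*10),np.hstack([cv2.resize(s["image"][80:260,170:370],(400,360)),cv2.resize(w["image"][60:330,100:400],(400,360))])[:,:,::-1])
E
python3 tilt.py; ls pics
```

```text
[525.88612086  13.58986461 144.1451324 ] [[208, 233], [220, 216], [232, 208], [244, 205], [256, 204], [268, 207], [280, 214], [292, 228]] [-0.07471526  0.67888109 -0.3458467 ]
[(218, 279, 68, 26), (207, 204, 91, 52), (196, 0, 71, 15)]
(239, 135, 32, 38)
20 [247. 138.  29.  36.] 20 [208. 193.  91.  92.] 
30 [245. 138.  32.  36.] 30 [208. 192.  91.  92.] 
40 [243. 137.  34.  38.] 40 [208. 192.  91.  94.] 
50 [241. 135.  36.  39.] 50 [208. 193.  91. 106.] 
60 [239. 134.  37.  39.] 60 [208. 196.  91. 116.] 
70 [238. 133.  38.  39.] 70 [208. 199.  90. 125.] 
80 [237. 132.  38.  37.] 80 [208. 204.  90. 132.] 
90 [237. 132.  39.  34.] 90 [209. 209.  90. 136.] 
100 [237. 132.  39.  30.] 100 [209. 215.  89. 138.] 
110 [237. 132.  38.  26.] 110 [209. 221.  88. 136.] 
120 [238. 128.  38.  29.] 120 [208. 220.  91. 138.] 
130 [239. 124.  37.  34.] 130 [205. 212.  97. 143.] 
crop1.png
p2.png
p3.png
p4.png
p5.png
scene0.png
t176.png
top0.png
w1.png
w6.png
```

Request:
arm_command([
  {"tx":0.003,"ty":0,"tz":0.002,"twist":0},
  {"tx":0.003,"ty":0,"tz":0.002,"twist":0},
  {"tx":0.003,"ty":0,"tz":0.003,"twist":0},
  {"tx":0.003,"ty":0,"tz":0.003,"twist":0},
  {"tx":0.002,"ty":0,"tz":0.003,"twist":0},
  {"tx":0.002,"ty":0,"tz":0.003,"twist":0},
  {"tx":0.002,"ty":0,"tz":0.003,"twist":0},
  {"tx":0.002,"ty":0,"tz":0.003,"twist":0},
  {"tx":0.001,"ty":0,"tz":0.003,"twist":0},
  {"tx":0.001,"ty":0,"tz":0.003,"twist":0},
  {"tx":0.001,"ty":0,"tz":0.003,"twist":0},
  {"tx":0.001,"ty":0,"tz":0.003,"twist":0},
  {"tx":0.001,"ty":0,"tz":0.003,"twist":0},
  {"tx":0.001,"ty":0,"tz":0.003,"twist":0},
  {"tx":0,"ty":0,"tz":0.003,"twist":0},
  {"tx":0,"ty":0,"tz":0.002,"twist":0},
  {"tx":0,"ty":0,"tz":0,"twist":0},
  {"tx":0,"ty":0,"tz":0,"twist":0},
])

```text
clock: 19.18
ee_pos: [525.8, 39.0, 80.4]
orientation: [[-0.0, 1.0, -0.001], [1.0, 0.0, -0.0], [-0.0, -0.001, -1.0]]
ft_force: [0.5, 0.7, 0.9]
opening: 54.3
grip_force: 5.0
```

```bash
python3 tilt.py; ls pics|grep t1
```

```text
[525.82530769  38.93468898  99.17765321] [[208, 236], [220, 234], [232, 233], [244, 170], [256, 232], [268, 232], [280, 233], [292, 235]] [ 0.12480185  0.43860096 -0.38684365]
[(207, 279, 90, 27), (206, 232, 92, 24), (168, 0, 115, 32)]
(245, 144, 33, 24)
20 [255. 152.  28.  35.] 20 [208. 193.  91.  92.] 
30 [252. 151.  30.  35.] 30 [208. 191.  91.  92.] 
40 [250. 150.  32.  36.] 40 [208. 191.  91.  94.] 
50 [249. 149.  34.  37.] 50 [208. 193.  91. 106.] 
60 [247. 148.  35.  38.] 60 [208. 196.  91. 116.] 
70 [246. 147.  36.  37.] 70 [208. 199.  90. 125.] 
80 [246. 146.  36.  36.] 80 [208. 204.  90. 132.] 
90 [245. 146.  37.  33.] 90 [209. 209.  90. 136.] 
100 [245. 146.  37.  30.] 100 [209. 215.  89. 138.] 
110 [246. 146.  37.  25.] 110 [209. 221.  88. 136.] 
120 [246. 143.  36.  27.] 120 [208. 220.  91. 138.] 
130 [248. 139.  35.  31.] 130 [205. 211.  97. 143.] 
t176.png
t192.png
```

View pics/t192.png

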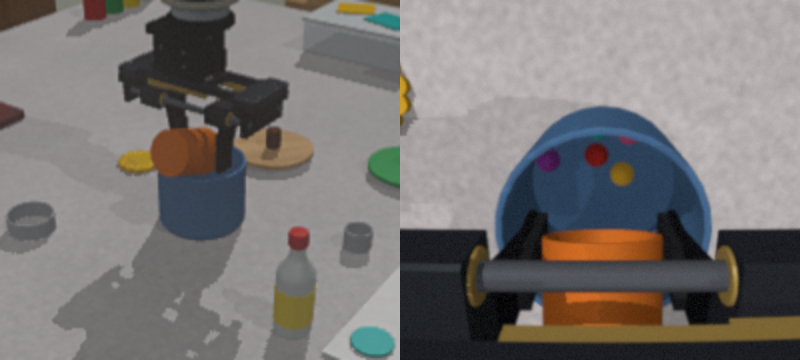

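Picture: the cup is past horizontal and beads lie in the jar (purple, red, yellow; teal and pink peek out at about (597,138) and (627,138)). Next I lift with a light grip to let the empty cup swing back.

Request:
arm_command([
  {"tx":0,"ty":0,"tz":-0.015,"twist":0},
  {"tx":0,"ty":0,"tz":-0.02,"twist":0},
  {"tx":0,"ty":0,"tz":-0.02,"twist":0},
  {"tx":0,"ty":0,"tz":-0.01,"twist":0},
  {"tx":0,"ty":0,"tz":-0.005,"twist":0},
  {"tx":0,"ty":0,"tz":0,"twist":0},
  {"tx":0,"ty":0,"tz":0,"twist":0},
], grip_force=3)

```text
clock: 19.87
ee_pos: [525.6, 39.0, 149.8]
orientation: [[-0.0, 1.0, -0.001], [1.0, 0.0, -0.0], [-0.0, -0.001, -1.0]]
ft_force: [-0.9, 0.5, -1.5]
opening: 54.2
grip_force: 3.0
```

```bash
python3 tilt.py; ls pics|grep t2; cat > beads.py <<'E'
from h import *
w=cam("wrist"); h=cv2.cvtColor(w["image"],cv2.COLOR_RGB2HSV)
for k,lo,hi in(("red",(172,130,60),(180,255,255)),("yel",(20,120,80),(32,255,255)),("teal",(82,120,60),(97,255,255)),("pur",(125,60,40),(154,255,255)),("pink",(155,80,80),(171,255,255))):
    m=cv2.inRange(h,np.array(lo),np.array(hi)); m[:,:130]=0; m[:,390:]=0; m[256:]=0
    n=[np.round(onplane(w,[cv2.minEnclosingCircle(c)[0]],15)[0,:2]).tolist()+[cv2.contourArea(c)] for c in cv2.findContours(m,0,1)[0] if cv2.contourArea(c)>8]; print(k,n)
E
python3 beads.py
```

```text
[525.34071254  39.06301435 168.19106939] [[208, 225], [220, 209], [232, 202], [244, 181], [256, 197], [268, 200], [280, 207], [292, 222]] [ 0.2924761  -0.07687226  0.4269359 ]
[(229, 279, 46, 8), (206, 197, 92, 59), (176, 0, 111, 49)]
(250, 123, 28, 37)
20 [254. 125.  29.  36.] 20 [207. 192.  91.  92.] 
30 [251. 124.  32.  36.] 30 [207. 191.  91.  92.] 
40 [249. 123.  34.  38.] 40 [207. 191.  91.  94.] 
50 [247. 121.  35.  39.] 50 [207. 193.  91. 106.] 
60 [246. 120.  37.  39.] 60 [208. 195.  91. 116.] 
70 [245. 119.  38.  39.] 70 [208. 199.  90. 125.] 
80 [244. 119.  38.  37.] 80 [208. 203.  90. 131.] 
90 [244. 118.  38.  34.] 90 [208. 208.  89. 136.] 
100 [244. 119.  38.  30.] 100 [209. 214.  89. 138.] 
110 [244. 119.  38.  25.] 110 [209. 220.  88. 136.] 
120 [245. 114.  38.  30.] 120 [208. 219.  91. 138.] 
130 [246. 110.  37.  34.] 130 [205. 211.  97. 142.] 
red []
yel [[641.0, -57.0, 84.0], [401.0, -55.0, 26.0], [548.0, 26.0, 104.5], [390.0, 100.0, 177.5]]
teal [[518.0, 75.0, 50.0]]
pur [[486.0, 52.0, 132.5]]
pink [[541.0, 73.0, 59.0]]
```

Request:
arm_command([
  {"tx":0,"ty":0,"tz":-0.01,"twist":0},
  {"tx":-0.003,"ty":0,"tz":-0.01,"twist":0},
  {"tx":-0.008,"ty":0,"tz":0,"twist":0},
  {"tx":-0.016,"ty":0,"tz":0,"twist":0},
  {"tx":-0.022,"ty":0,"tz":0,"twist":0},
  {"tx":-0.025,"ty":0,"tz":0,"twist":0},
  {"tx":-0.025,"ty":0,"tz":0,"twist":0},
  {"tx":-0.025,"ty":0,"tz":0.005,"twist":0},
  {"tx":-0.02,"ty":0,"tz":0.01,"twist":0},
  {"tx":-0.012,"ty":0,"tz":0.018,"twist":0},
  {"tx":-0.005,"ty":0,"tz":0.02,"twist":0},
  {"tx":-0.002,"ty":0,"tz":0.02,"twist":0},
  {"tx":0,"ty":0,"tz":0.016,"twist":0},
  {"tx":0,"ty":0,"tz":0.01,"twist":0},
  {"tx":0,"ty":0,"tz":0.006,"twist":0},
  {"tx":0,"ty":0,"tz":0.003,"twist":0},
  {"tx":0,"ty":0,"tz":0,"twist":0},
  {"tx":0,"ty":0,"tz":0,"twist":0},
])

```text
clock: 21.52
ee_pos: [526.5, -123.7, 63.3]
orientation: [[-0.0, 1.0, 0.001], [1.0, 0.0, -0.0], [-0.0, 0.001, -1.0]]
ft_force: [-0.2, -0.3, -0.8]
opening: 54.6
grip_force: 3.0
```

```bash
sed -i 's/range(20,131,10)/range(-20,61,10)/; s/P-\[0,20,10\]/P-[0,10,20]/' tilt.py; python3 tilt.py
```

```text
[ 526.63459373 -123.70568209   82.20060489] [[208, 225], [220, 210], [232, 201], [244, 198], [256, 197], [268, 200], [280, 207], [292, 223]] [-0.2229233   0.1289608  -0.25931208]
[(229, 279, 46, 8), (207, 197, 91, 59)]
(203, 186, 30, 39)
-20 [212. 182.  33.  39.] -20 [208. 151.  91. 122.] 
-10 [212. 183.  31.  40.] -10 [208. 161.  91. 116.] 
0 [212. 184.  28.  41.] 0 [208. 172.  91. 109.] 
10 [212. 185.  27.  40.] 10 [208. 184.  91.  99.] 
20 [208. 186.  30.  40.] 20 [208. 193.  91.  92.] 
30 [205. 186.  34.  39.] 30 [208. 191.  91.  92.] 
40 [202. 186.  36.  40.] 40 [208. 191.  91.  94.] 
50 [200. 184.  39.  41.] 50 [208. 193.  91. 106.] 
60 [198. 183.  40.  42.] 60 [208. 195.  91. 116.]
```

Request:
arm_command([
  {"tx":0,"ty":0,"tz":0.002,"twist":0},
  {"tx":0,"ty":0,"tz":0.002,"twist":0},
  {"tx":-0.002,"ty":0,"tz":0,"twist":0},
  {"tx":-0.004,"ty":0,"tz":0,"twist":0},
  {"tx":-0.004,"ty":0,"tz":0,"twist":0},
  {"tx":-0.004,"ty":0,"tz":0.001,"twist":0},
  {"tx":-0.004,"ty":0,"tz":0,"twist":0},
  {"tx":-0.004,"ty":0,"tz":0.001,"twist":0},
  {"tx":-0.004,"ty":0,"tz":0,"twist":0},
  {"tx":-0.004,"ty":0,"tz":0.001,"twist":0},
  {"tx":-0.004,"ty":0,"tz":0,"twist":0},
  {"tx":-0.004,"ty":0,"tz":0.001,"twist":0},
  {"tx":-0.002,"ty":0,"tz":0,"twist":0},
  {"tx":0,"ty":0,"tz":0,"twist":0},
])

```text
clock: 22.78
ee_pos: [526.1, -164.4, 54.6]
orientation: [[0.001, 1.0, 0.0], [1.0, -0.001, -0.0], [-0.0, 0.0, -1.0]]
ft_force: [0.1, -0.2, 3.0]
opening: 54.0
grip_force: 3.0
```

```bash
python3 tilt.py
```

```text
[ 526.01043999 -164.03763435   73.25762272] [[205, 241], [217, 213], [229, 203], [241, 198], [253, 197], [265, 199], [277, 205], [289, 217]] [0.87157201 0.49121534 3.68042901]
[(225, 279, 55, 11), (205, 197, 94, 59)]
(195, 196, 27, 40)
-20 [198. 193.  35.  40.] -20 [208. 151.  91. 122.] 
-10 [198. 194.  32.  41.] -10 [208. 161.  91. 116.] 
0 [198. 195.  29.  42.] 0 [208. 172.  91. 109.] 
10 [199. 197.  27.  42.] 10 [208. 183.  91.  99.] 
20 [195. 198.  31.  41.] 20 [207. 192.  91.  92.] 
30 [192. 198.  35.  41.] 30 [208. 191.  91.  92.] 
40 [189. 197.  37.  41.] 40 [208. 191.  91.  94.] 
50 [186. 196.  40.  42.] 50 [208. 192.  91. 106.] 
60 [184. 195.  42.  43.] 60 [208. 195.  91. 116.]
```

Request:
arm_command([
  {"tx":0,"ty":0,"tz":0,"twist":0},
  {"tx":0,"ty":0,"tz":0,"twist":0},
  {"tx":0,"ty":0,"tz":0,"twist":0},
  {"tx":0,"ty":0,"tz":0,"twist":0},
  {"tx":0,"ty":0,"tz":0,"twist":0},
  {"tx":0,"ty":0,"tz":-0.01,"twist":0},
  {"tx":0,"ty":0,"tz":-0.02,"twist":0},
  {"tx":0,"ty":0,"tz":-0.03,"twist":0},
  {"tx":0,"ty":0,"tz":-0.03,"twist":0},
  {"tx":0,"ty":0,"tz":-0.03,"twist":0},
  {"tx":0,"ty":0,"tz":-0.02,"twist":0},
  {"tx":0,"ty":0,"tz":0,"twist":0},
], grip=0.9)

```text
clock: 23.88
ee_pos: [528.3, -164.0, 200.3]
orientation: [[-0.0, 1.0, 0.007], [1.0, 0.0, -0.003], [-0.003, 0.007, -1.0]]
ft_force: [0.1, 0.2, 0.6]
opening: 82.4
grip_force: 0.0
```

```bash
cat > cupchk.py <<'E'
from h import *
def bb(c,q):
    f=np.linspace(0,2*np.pi,73)
    X=np.vstack([np.c_[q[0]+r*np.cos(f),q[1]+r*np.sin(f),0*f+z] for r,z in((28,70),(27,0))]); p=project(c,X); return np.r_[p.min(0),p.max(0)]
s=cam("scene"); ct=contour(s,(2,110,50),(18,255,255),project(s,[[526,-170,35]])[0],40); x,y,ww,hh=cv2.boundingRect(ct)
m=np.array([x,y,x+ww-1,y+hh-1]); q=least_squares(lambda q:bb(s,q)-m,[526,-170]); print("cup scene",q.x.round(1),"residual px",q.fun.round(1))
t=cam("top"); ct=contour(t,(2,110,50),(18,255,255),project(t,[[*q.x,35]])[0],25); x,y,ww,hh=cv2.boundingRect(ct); m=np.array([x,y,x+ww-1,y+hh-1])
q=least_squares(lambda q:bb(t,q)-m,q.x); print("cup top",q.x.round(1),"residual px",q.fun.round(1))
print("jar",find(t,"jar",(234,198)),"lid",find(t,"lid",(169,203)))
E
python3 cupchk.py
```

```text
cup scene [ 522.7 -189.5] residual px [-2.  -1.6  2.1  1.1]
cup top [ 523.2 -207.4] residual px [  7.   14.7  -6.7 -15.4]
jar (array([527.7,  38.1]), array([527.7,  38.1,  52.5])) lid (array([507.2, 235. ]), array([507.1, 235.1,  56.2]))
```

Request:
arm_command([
  {"tx":0.008,"ty":0,"tz":0,"twist":0},
  {"tx":0.016,"ty":-0.001,"tz":0,"twist":0},
  {"tx":0.024,"ty":-0.001,"tz":0,"twist":0},
  {"tx":0.03,"ty":-0.002,"tz":0,"twist":0},
  {"tx":0.03,"ty":-0.002,"tz":0,"twist":0},
  {"tx":0.03,"ty":-0.002,"tz":0,"twist":0},
  {"tx":0.03,"ty":-0.002,"tz":0,"twist":0},
  {"tx":0.03,"ty":-0.002,"tz":0,"twist":0},
  {"tx":0.03,"ty":-0.002,"tz":0,"twist":0},
  {"tx":0.03,"ty":-0.002,"tz":0,"twist":0},
  {"tx":0.03,"ty":-0.002,"tz":0,"twist":0},
  {"tx":0.024,"ty":-0.001,"tz":0,"twist":0},
  {"tx":0.016,"ty":0,"tz":0,"twist":0},
  {"tx":0.008,"ty":0,"tz":0,"twist":0},
  {"tx":0.004,"ty":0,"tz":0,"twist":0},
  {"tx":0,"ty":0,"tz":0,"twist":0},
  {"tx":0,"ty":0,"tz":0,"twist":0},
])

```text
clock: 25.4
ee_pos: [506.8, 175.3, 194.1]
orientation: [[0.001, 1.0, -0.001], [1.0, -0.001, -0.001], [-0.001, -0.001, -1.0]]
ft_force: [-0.3, -0.9, -0.6]
opening: 83.0
grip_force: 0.0
```

```bash
python3 cupchk.py; python3 - <<'E'
from h import *
w=cam("wrist"); s=ctrl.get_state(); print(s["ee_pos"],project(w,[[507,235,42]]))
h=cv2.cvtColor(w["image"],cv2.COLOR_RGB2HSV)
u,v=project(w,[[507,235,14]])[0]; lo,hi=(8,60,60),(20,200,255)
ct=contour(w,lo,hi,(u,v),110); print("flange",circ(w,ct,14,58),cv2.boundingRect(ct))
m=cv2.inRange(h,(0,100,0),(15,255,75)); k=np.zeros_like(m); cv2.drawContours(k,[cv2.convexHull(ct)],-1,255,-1); m&=k
c=max(cv2.findContours(m,0,1)[0],key=cv2.contourArea); print("knob",cv2.boundingRect(c),cv2.contourArea(c),circ(w,c,42,11))
sc=cam("scene"); t=cam("top"); 
cv2.imwrite("pics/u1.png",np.hstack([cv2.resize(sc["image"][100:280,150:350],(400,360)),cv2.resize(w["image"][0:270,100:400],(400,360))])[:,:,::-1])
E
```

```text
cup scene [ 523.5 -188.9] residual px [-1.5 -1.5  1.5  1.1]
cup top [ 528.9 -189.3] residual px [-1.  -0.5  1.   0.5]
jar (array([527.7,  38.1]), array([527.7,  38.1,  52.4])) lid (array([505.6, 237.9]), array([504.4, 337.6, 156.7]))
[507.12159409 175.00236458 194.43520742] [[252.43794771 123.80388928]]
flange (array([504.2, 233.6]), array([504.2, 233.6,  57.3])) (205, 75, 92, 94)
knob (242, 117, 17, 17) 202.5 (array([504.1, 233.7]), array([504.3, 233.8,   9.2]))
```

View pics/u1.png

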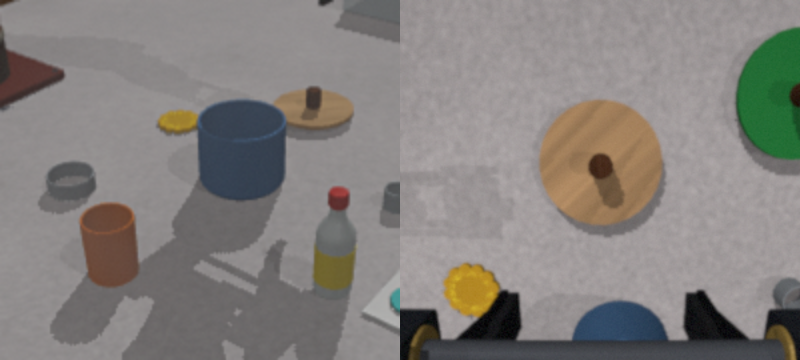

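Picture: the cup stands upright at about (110,240) on the left half, the jar stands open, and the lid with its knob shows at (600,165) on the right half. Next I grasp the knob.

Request:
arm_command([
  {"tx":0.008,"ty":-0.001,"tz":0.01,"twist":0},
  {"tx":0.016,"ty":-0.001,"tz":0.02,"twist":0},
  {"tx":0.016,"ty":0,"tz":0.025,"twist":0},
  {"tx":0.01,"ty":0,"tz":0.025,"twist":0},
  {"tx":0.006,"ty":0,"tz":0.025,"twist":0},
  {"tx":0.002,"ty":0,"tz":0.025,"twist":0},
  {"tx":0,"ty":0,"tz":0.02,"twist":0},
  {"tx":0,"ty":0,"tz":0.012,"twist":0},
  {"tx":0,"ty":0,"tz":0.006,"twist":0},
  {"tx":0,"ty":0,"tz":0.004,"twist":0},
  {"tx":0,"ty":0,"tz":0.003,"twist":0},
  {"tx":0,"ty":0,"tz":0,"twist":0},
  {"tx":0,"ty":0,"tz":0,"twist":0},
])

```text
clock: 26.73
ee_pos: [505.5, 234.5, 20.4]
orientation: [[0.0, 1.0, 0.001], [1.0, -0.0, 0.0], [0.0, 0.001, -1.0]]
ft_force: [0.1, 0.8, -0.2]
opening: 82.6
grip_force: 0.0
```

```bash
python3 - <<'E'
from h import *
w=cam("wrist"); s=ctrl.get_state(); print(s["ee_pos"],s["ft_force"],s["opening"])
ct=contour(w,(8,60,60),(20,200,255),project(w,[[505,235,14]])[0],200); p=cv2.boundingRect(ct); print(p)
a=ct[(ct[:,0,1]<p[1]+p[3]*0.5)]; print("flange front arc",circ(w,a,14,58))
E
```

```text
[505.49300187 234.53094063  20.48669912] [1.67839284 1.02807332 0.67242859] 82.90092752449507
(169, 143, 166, 113)
flange front arc (array([504.3, 233.7]), array([504.3, 235.1,  56.8]))
```

Request:
arm_command([
  {"tx":0,"ty":-0.001,"tz":0.002,"twist":0},
  {"tx":0,"ty":0,"tz":0,"twist":0},
  {"tx":0,"ty":0,"tz":0,"twist":0},
  {"tx":0,"ty":0,"tz":0,"twist":0},
  {"tx":0,"ty":0,"tz":0,"twist":0},
  {"tx":0,"ty":0,"tz":0,"twist":0},
  {"tx":0,"ty":0,"tz":0,"twist":0},
  {"tx":0,"ty":0,"tz":0,"twist":0},
  {"tx":0,"ty":0,"tz":-0.003,"twist":0},
  {"tx":0,"ty":0,"tz":-0.007,"twist":0},
  {"tx":0,"ty":0,"tz":-0.01,"twist":0},
  {"tx":0,"ty":0,"tz":-0.02,"twist":0},
  {"tx":0,"ty":0,"tz":-0.025,"twist":0},
  {"tx":0,"ty":0,"tz":-0.025,"twist":0},
  {"tx":0,"ty":0,"tz":-0.02,"twist":0},
  {"tx":0,"ty":0,"tz":-0.01,"twist":0},
  {"tx":0,"ty":0,"tz":0,"twist":0},
  {"tx":0,"ty":0,"tz":0,"twist":0},
], grip=-1, grip_force=25)

```text
clock: 28.28
ee_pos: [504.0, 234.2, 137.6]
orientation: [[-0.0, 1.0, 0.001], [1.0, 0.0, -0.0], [-0.0, 0.001, -1.0]]
ft_force: [-1.5, 1.0, -1.0]
opening: 20.9
grip_force: 25.0
```

```bash
python3 - <<'E'
from h import *
w=cam("wrist"); s=ctrl.get_state(); p=s["ee_pos"]; print(p,s["ft_force"],s["opening"])
z=p[2]-18.4+14
ct=contour(w,(8,60,60),(20,200,255),project(w,[[p[0],p[1],z]])[0],200); b=cv2.boundingRect(ct); print(b)
a=ct[(ct[:,0,1]<b[1]+b[3]*0.5)]; r=circ(w,a,z,58); print("lid centre - tcp",r[0]-p[:2],r)
for q in(s["orientation"],): print(q.round(3))
t=cam("top"); lid=contour(t,(8,60,60),(20,200,255),(169,203),45); print("jar",find(t,"jar",(234,198)))
# contour of beads in the jar & jar in wrist next
E
```

```text
[503.43571121 233.88462843 136.72658647] [-0.14188501  0.01320324 -0.90794905] 20.919160817185503
(172, 141, 159, 115)
lid centre - tcp [-0.83571121  0.61537157] (array([502.6, 234.5]), array([502.7, 239.9,  53.5]))
[[-0.     1.    -0.001]
 [ 1.     0.    -0.001]
 [-0.001 -0.001 -1.   ]]
jar (array([527.7,  38.3]), array([527.8,  38.2,  52.5]))
```

```bash
cat > lidfit.py <<'E'
from h import *
def lidfit(w,p,free=True):
    hsv=cv2.cvtColor(w["image"],cv2.COLOR_RGB2HSV); m=cv2.inRange(hsv,(8,60,60),(20,200,255)); m[256:]=0; m[:60]=0; m[:,:140]=0; m[:,370:]=0
    m=cv2.morphologyEx(m,cv2.MORPH_CLOSE,np.ones((5,5)))
    ct=max(cv2.findContours(m,0,1)[0],key=cv2.contourArea).reshape(-1,2); b=cv2.boundingRect(ct.reshape(-1,1,2))
    ct=ct[(ct[:,1]<248)]; a=[]
    for r in range(b[1]+2,246):            # left and right edges
        q=ct[ct[:,1]==r,0]
        if len(q): a+= [(q.min(),r),(q.max(),r)]
    a+= [(x,ct[ct[:,0]==x,1].min()) for x in range(b[0]+50,b[0]+b[2]-50,2) if (ct[:,0]==x).any()]
    o,d=rays(w,a)
    def res(q):
        c=np.array([p[0]+q[0],p[1]+q[1],p[2]-q[2]]); n=np.array([np.sin(q[4]),np.sin(q[3]),1]); n/=np.linalg.norm(n)
        X=o+d*(((c-o)@n)/(d@n))[:,None]; return np.linalg.norm(X-c,axis=1)-58
    s=least_squares(res,[0,0,6,0,0],loss="soft_l1",f_scale=1); return s.x,np.sqrt((s.fun**2).mean()),b
if __name__=="__main__":
    w=cam("wrist"); s=ctrl.get_state(); x,e,b=lidfit(w,s["ee_pos"]); print(s["ee_pos"].round(1),s["ft_force"].round(2),s["torque"].round(3)); print("dx dy drop tilt_y tilt_x",x.round(3),"rms",e,b)
E
python3 lidfit.py
```

```text
[503.1 233.8 136.1] [-1.05 -0.04 -0.05] [-0.05  -0.09  -0.024]
dx dy drop tilt_y tilt_x [-1.2990e+00  4.5200e+00  2.6076e+01 -4.2700e-01  6.0000e-03] rms 4.6117688601855225 (172, 141, 159, 115)
```

```bash
python3 - <<'E'
from h import *
w=cam("wrist"); p=ctrl.get_state()["ee_pos"]
h=cv2.cvtColor(w["image"],cv2.COLOR_RGB2HSV); m=cv2.inRange(h,(8,60,60),(20,200,255))
f=np.linspace(0,2*np.pi,721)
def prof(drop,al):
    c=p-[0,0,drop]; v=np.array([0,np.cos(al),np.sin(al)]) # +y edge raised by al
    return project(w,c+58*(np.outer(np.cos(f),[1,0,0])+np.outer(np.sin(f),v)))
M={k:prof(*k) for k in((4.4,0),(12,0),(4.4,-.1),(4.4,.1),(12,-.1),(12,.1))}
print("top",{k:q[:,1].min().round() for k,q in M.items()})
for r in range(135,256,8):
    x=np.nonzero(m[r,130:380])[0]+130
    print(r,(x.min(),x.max(),len(x)) if len(x) else None,[(lambda z:(int(z.min()),int(z.max())) if len(z) else None)(q[abs(q[:,1]-r)<1.5,0]) for q in M.values()])
print(h[140:256:12,252].tolist()); print(h[200,130:380:14].tolist())
E
```

```text
top {(4.4, 0): np.float64(143.0), (12, 0): np.float64(141.0), (4.4, -0.1): np.float64(142.0), (4.4, 0.1): np.float64(145.0), (12, -0.1): np.float64(141.0), (12, 0.1): np.float64(143.0)}
135 None [None, None, None, None, None, None]
143 (np.int64(230), np.int64(272), 43) [(235, 270), (229, 277), (233, 273), None, (228, 278), (236, 270)]
151 (np.int64(211), np.int64(291), 81) [(212, 293), (210, 296), (211, 294), (215, 291), (210, 296), (212, 294)]
159 (np.int64(200), np.int64(303), 104) [(199, 307), (198, 307), (199, 306), (200, 306), (199, 307), (199, 306)]
167 (np.int64(191), np.int64(312), 122) [(190, 316), (190, 315), (190, 315), (191, 315), (190, 315), (191, 315)]
175 (np.int64(185), np.int64(317), 133) [(183, 323), (184, 322), (184, 322), (183, 323), (184, 321), (184, 322)]
183 (np.int64(180), np.int64(323), 144) [(178, 328), (179, 326), (178, 327), (178, 328), (180, 326), (179, 327)]
191 (np.int64(176), np.int64(326), 151) [(174, 332), (176, 330), (175, 331), (174, 332), (176, 329), (175, 330)]
199 (np.int64(174), np.int64(328), 155) [(171, 334), (173, 332), (172, 334), (171, 33
[... 549 characters left out ...]
 335), (171, 335), (174, 331), (176, 330)]
247 (np.int64(206), np.int64(297), 32) [(173, 332), (178, 327), (172, 333), (174, 331), (177, 328), (180, 326)]
255 (np.int64(203), np.int64(299), 18) [(177, 329), (182, 323), (175, 330), (179, 327), (181, 325), (185, 321)]
[[11, 40, 154], [16, 112, 173], [15, 108, 158], [15, 110, 150], [15, 111, 152], [15, 111, 158], [11, 145, 58], [11, 159, 61], [12, 149, 70], [11, 153, 65]]
[[175, 9, 173], [175, 10, 161], [0, 8, 161], [0, 14, 159], [16, 112, 153], [15, 113, 147], [15, 111, 158], [16, 111, 147], [15, 109, 155], [14, 110, 160], [15, 112, 160], [15, 110, 165], [16, 110, 163], [16, 107, 174], [15, 110, 165], [176, 11, 168], [0, 8, 166], [4, 10, 175]]
```

The lid hangs low: width 157 px, and the fingertips are about 17 mm above the flange. The lift started before the fingers were fully shut, so I set it down and regrip.

Request:
arm_command([
  {"tx":0,"ty":0,"tz":0.01,"twist":0},
  {"tx":0,"ty":0,"tz":0.02,"twist":0},
  {"tx":0,"ty":0,"tz":0.02,"twist":0},
  {"tx":0,"ty":0,"tz":0.02,"twist":0},
  {"tx":0,"ty":0,"tz":0.012,"twist":0},
  {"tx":0,"ty":0,"tz":0.006,"twist":0},
  {"tx":0,"ty":0,"tz":0.004,"twist":0},
  {"tx":0,"ty":0,"tz":0.003,"twist":0},
  {"tx":0,"ty":0,"tz":0.002,"twist":0},
  {"tx":0,"ty":0,"tz":0.002,"twist":0},
  {"tx":0,"ty":0,"tz":0.002,"twist":0},
  {"tx":0,"ty":0,"tz":0.002,"twist":0},
  {"tx":0,"ty":0,"tz":0,"twist":0},
], grip_force=10)

```text
clock: 29.57
ee_pos: [503.9, 234.2, 34.5]
orientation: [[-0.0, 1.0, 0.0], [1.0, 0.0, -0.0], [-0.0, 0.0, -1.0]]
ft_force: [0.7, 0.5, -1.2]
opening: 21.5
grip_force: 10.0
```

Request:
arm_command([
  {"tx":0,"ty":0,"tz":0.002,"twist":0},
  {"tx":0,"ty":0,"tz":0.002,"twist":0},
  {"tx":0,"ty":0,"tz":0,"twist":0},
  {"tx":0,"ty":0,"tz":0,"twist":0},
], grip_force=3)

```text
clock: 29.9
ee_pos: [503.8, 234.3, 30.5]
orientation: [[-0.0, 1.0, -0.0], [1.0, 0.0, -0.0], [-0.0, -0.0, -1.0]]
ft_force: [-0.4, 0.2, -0.9]
opening: 21.6
grip_force: 3.0
```

Request:
arm_command([
  {"tx":0,"ty":0,"tz":0,"twist":0},
  {"tx":0,"ty":0,"tz":0,"twist":0},
  {"tx":0,"ty":0,"tz":0,"twist":0},
  {"tx":0,"ty":0,"tz":0,"twist":0},
  {"tx":0,"ty":0,"tz":-0.01,"twist":0},
  {"tx":0,"ty":0,"tz":-0.02,"twist":0},
  {"tx":0,"ty":0,"tz":-0.02,"twist":0},
  {"tx":-0.02,"ty":0,"tz":-0.02,"twist":0},
  {"tx":-0.02,"ty":0,"tz":-0.01,"twist":0},
  {"tx":-0.01,"ty":0,"tz":0,"twist":0},
  {"tx":0,"ty":0,"tz":0,"twist":0},
  {"tx":0,"ty":0,"tz":0,"twist":0},
  {"tx":0,"ty":0,"tz":0,"twist":0},
], grip=-0.1)

```text
clock: 30.98
ee_pos: [503.3, 185.2, 109.9]
orientation: [[-0.001, 1.0, -0.001], [1.0, 0.001, 0.0], [0.0, -0.001, -1.0]]
ft_force: [-0.2, -0.1, -0.1]
opening: 39.0
grip_force: 0.0
```

```bash
cat > lidtab.py <<'E'
from h import *
w=cam("wrist"); s=ctrl.get_state(); print(s["ee_pos"].round(1),s["opening"])
h=cv2.cvtColor(w["image"],cv2.COLOR_RGB2HSV)
ct=contour(w,(8,60,60),(20,200,255),project(w,[[504,234,14]])[0],130); print("flange",circ(w,ct,14,58),cv2.boundingRect(ct))
m=cv2.inRange(h,(0,100,0),(15,255,75)); k=np.zeros_like(m); cv2.drawContours(k,[cv2.convexHull(ct)],-1,255,-1); m&=k
c=max(cv2.findContours(m,0,1)[0],key=cv2.contourArea); print("knob",cv2.boundingRect(c),circ(w,c,42,11))
E
python3 lidtab.py
```

```text
[503.2 185.4 109.9] 38.987162550205724
flange (array([502.5, 234. ]), array([502.5, 234.1,  57.4])) (192, 76, 121, 121)
knob (241, 130, 23, 25) (array([502.6, 235.2]), array([502.6, 235.2,   9.8]))
```

Request:
arm_command([
  {"tx":0.01,"ty":0,"tz":0,"twist":0},
  {"tx":0.02,"ty":0,"tz":0,"twist":0},
  {"tx":0.013,"ty":0,"tz":0.008,"twist":0},
  {"tx":0.006,"ty":-0.001,"tz":0.015,"twist":0},
  {"tx":0,"ty":0,"tz":0.02,"twist":0},
  {"tx":0,"ty":0,"tz":0.02,"twist":0},
  {"tx":0,"ty":0,"tz":0.012,"twist":0},
  {"tx":0,"ty":0,"tz":0.008,"twist":0},
  {"tx":0,"ty":0,"tz":0.005,"twist":0},
  {"tx":0,"ty":0,"tz":0.003,"twist":0},
  {"tx":0,"ty":0,"tz":0,"twist":0},
  {"tx":0,"ty":0,"tz":0,"twist":0},
])

```text
clock: 32.03
ee_pos: [503.3, 233.6, 20.2]
orientation: [[-0.0, 1.0, 0.001], [1.0, 0.0, 0.0], [0.0, 0.001, -1.0]]
ft_force: [1.2, 0.2, 1.1]
opening: 39.0
grip_force: 0.0
```

Request:
arm_command([
  {"tx":0,"ty":0,"tz":0.001,"twist":0},
  {"tx":0,"ty":0,"tz":0,"twist":0},
  {"tx":0,"ty":0,"tz":0,"twist":0},
  {"tx":0,"ty":0,"tz":0,"twist":0},
  {"tx":0,"ty":0,"tz":0,"twist":0},
  {"tx":0,"ty":0,"tz":0,"twist":0},
  {"tx":0,"ty":0,"tz":0,"twist":0},
  {"tx":0,"ty":0,"tz":0,"twist":0},
  {"tx":0,"ty":0,"tz":0,"twist":0},
  {"tx":0,"ty":0,"tz":0,"twist":0},
  {"tx":0,"ty":0,"tz":0,"twist":0},
  {"tx":0,"ty":0,"tz":0,"twist":0},
], grip=-1, grip_force=25)

```text
clock: 33.03
ee_pos: [503.1, 233.3, 18.9]
orientation: [[-0.0, 1.0, 0.0], [1.0, 0.0, -0.0], [-0.0, 0.0, -1.0]]
ft_force: [-0.6, -1.5, 5.6]
opening: 21.1
grip_force: 25.0
```

Request:
arm_command([
  {"tx":0,"ty":0,"tz":-0.002,"twist":0},
  {"tx":0,"ty":0,"tz":-0.004,"twist":0},
  {"tx":0,"ty":0,"tz":-0.008,"twist":0},
  {"tx":0,"ty":0,"tz":-0.014,"twist":0},
  {"tx":0,"ty":0,"tz":-0.02,"twist":0},
  {"tx":0,"ty":0,"tz":-0.022,"twist":0},
  {"tx":0,"ty":0,"tz":-0.02,"twist":0},
  {"tx":0,"ty":0,"tz":-0.015,"twist":0},
  {"tx":0,"ty":0,"tz":-0.01,"twist":0},
  {"tx":0,"ty":0,"tz":-0.005,"twist":0},
  {"tx":0,"ty":0,"tz":0,"twist":0},
  {"tx":0,"ty":0,"tz":0,"twist":0},
])

```text
clock: 34.03
ee_pos: [502.7, 233.1, 138.3]
orientation: [[-0.0, 1.0, -0.0], [1.0, 0.0, -0.0], [-0.0, -0.0, -1.0]]
ft_force: [-0.1, 0.7, -1.0]
opening: 21.4
grip_force: 25.0
```

```bash
cat > lidheld.py <<'E'
from h import *
w=cam("wrist"); s=ctrl.get_state(); p=s["ee_pos"]; print(p.round(1),s["ft_force"].round(1),s["opening"])
h=cv2.cvtColor(w["image"],cv2.COLOR_RGB2HSV); m=cv2.inRange(h,(8,60,60),(20,200,255))
pts=[]
for r in range(138,236,2):
    x=np.nonzero(m[r,130:380])[0]+130
    if len(x)>20: pts+=[(x.min()-.5,r),(x.max()+.5,r)]
for x in range(236,270,2):
    y=np.nonzero(m[120:230,x])[0]; pts.append((x,y.min()+119.5))
o,d=rays(w,pts)
def res(q):
    c=np.array([p[0]+q[0],p[1]+q[1],p[2]-q[2]]); n=np.array([np.sin(q[4]),-np.sin(q[3]),1]); n/=np.linalg.norm(n)
    X=o+d*(((c-o)@n)/(d@n))[:,None]; return np.linalg.norm(X-c,axis=1)-58
for lock in (1,0):
    f=(lambda q:res([q[0],q[1],q[2],0,0])) if lock else res
    r=least_squares(f,[0,0,6]+([] if lock else [0,0]),loss="soft_l1"); print("dx dy drop (+y edge up) (+x)",r.x.round(3),"rms",np.sqrt((r.fun**2).mean()).round(2))
E
python3 lidheld.py
```

```text
[502.4 233.  137.8] [-0.1 -0.2 -1.5] 21.17906444365389
dx dy drop (+y edge up) (+x) [-1.099  1.034  6.099] rms 3.65
dx dy drop (+y edge up) (+x) [-1.105  0.977  5.82  -0.026 -0.   ] rms 3.67
```

Request:
arm_command([
  {"tx":-0.005,"ty":0,"tz":0,"twist":0},
  {"tx":-0.01,"ty":0.001,"tz":0,"twist":0},
  {"tx":-0.016,"ty":0.001,"tz":0,"twist":0},
  {"tx":-0.02,"ty":0.002,"tz":0,"twist":0},
  {"tx":-0.025,"ty":0.002,"tz":0,"twist":0},
  {"tx":-0.025,"ty":0.002,"tz":0,"twist":0},
  {"tx":-0.025,"ty":0.002,"tz":0,"twist":0},
  {"tx":-0.025,"ty":0.002,"tz":0,"twist":0},
  {"tx":-0.025,"ty":0.002,"tz":0,"twist":0},
  {"tx":-0.025,"ty":0.002,"tz":0,"twist":0},
  {"tx":-0.025,"ty":0.002,"tz":0,"twist":0},
  {"tx":-0.025,"ty":0.002,"tz":0,"twist":0},
  {"tx":-0.02,"ty":0.002,"tz":0,"twist":0},
  {"tx":-0.016,"ty":0.001,"tz":0,"twist":0},
  {"tx":-0.01,"ty":0.001,"tz":0,"twist":0},
  {"tx":-0.005,"ty":0,"tz":0,"twist":0},
  {"tx":-0.002,"ty":0,"tz":0,"twist":0},
  {"tx":0,"ty":0,"tz":0,"twist":0},
  {"tx":0,"ty":0,"tz":0,"twist":0},
  {"tx":0,"ty":0,"tz":0,"twist":0},
])

```text
clock: 35.75
ee_pos: [527.0, -69.5, 138.6]
orientation: [[-0.002, 1.0, 0.0], [1.0, 0.002, 0.0], [0.0, 0.0, -1.0]]
ft_force: [0.5, 0.4, -0.7]
opening: 21.1
grip_force: 25.0
```

```bash
cat > jarw.py <<'E'
from h import *
w=cam("wrist"); p=ctrl.get_state()["ee_pos"]; print(p.round(1))
h=cv2.cvtColor(w["image"],cv2.COLOR_RGB2HSV); m=cv2.inRange(h,(98,60,30),(118,255,200)); m[150:]=0; m[:,:120]=0; m[:,400:]=0
c=max(cv2.findContours(m,0,1)[0],key=cv2.contourArea); print(cv2.boundingRect(c))
pts=[]
for r in range(cv2.boundingRect(c)[1],140,2):
    x=np.nonzero(m[r])[0]; 
    if len(x): pts+=[(x.min()-.5,r),(x.max()+.5,r)]
for x in range(225,285,3):
    y=np.nonzero(m[:,x])[0]
    if len(y): pts.append((x,y.min()-.5))
P=onplane(w,pts,85)[:,:2]
for r0 in (54,None):
    f=(lambda q:np.hypot(*(P-q[:2]).T)-(r0 or q[2])); q=least_squares(f,[526,38] if r0 else [526,38,54],loss="soft_l1"); print("jar",q.x.round(2),"rms",np.sqrt((q.fun**2).mean()).round(2))
t=cam("top"); print(find(t,"jar",(234,198)))
E
python3 jarw.py; python3 lidheld.py; python3 beads.py
```

```text
[527.  -69.6 138.6]
(180, 0, 142, 141)
jar [524.84  36.36] rms 1.66
jar [524.87  36.69  53.14] rms 1.32
(array([527.6,  38.6]), array([527.7,  39. ,  52. ]))
[527.  -70.  138.6] [-0.4  0.6 -0.8] 21.139463306649887
dx dy drop (+y edge up) (+x) [-1.3    1.304  6.557] rms 3.65
dx dy drop (+y edge up) (+x) [-1.157  1.242  6.2   -0.034  0.013] rms 3.67
red []
yel [[580.0, -157.0, 52.5], [471.0, -157.0, 23.0], [548.0, 26.0, 148.5]]
teal [[517.0, 78.0, 208.5]]
pur [[485.0, 51.0, 194.5]]
pink [[542.0, 75.0, 193.0]]
```

Request:
arm_command([
  {"tx":0.004,"ty":0,"tz":0,"twist":0},
  {"tx":0.01,"ty":0,"tz":0,"twist":0},
  {"tx":0.016,"ty":-0.001,"tz":0,"twist":0},
  {"tx":0.02,"ty":0,"tz":0,"twist":0},
  {"tx":0.02,"ty":0,"tz":0,"twist":0},
  {"tx":0.016,"ty":0,"tz":0,"twist":0},
  {"tx":0.01,"ty":0,"tz":0.003,"twist":0},
  {"tx":0.006,"ty":0,"tz":0.006,"twist":0},
  {"tx":0.003,"ty":0,"tz":0.008,"twist":0},
  {"tx":0,"ty":0,"tz":0.006,"twist":0},
  {"tx":0,"ty":0,"tz":0.003,"twist":0},
  {"tx":0,"ty":0,"tz":0,"twist":0},
  {"tx":0,"ty":0,"tz":0,"twist":0},
  {"tx":0,"ty":0,"tz":0,"twist":0},
])

```text
clock: 37.12
ee_pos: [526.1, 33.7, 112.7]
orientation: [[0.001, 1.0, 0.0], [1.0, -0.001, -0.0], [-0.0, 0.0, -1.0]]
ft_force: [0.0, -0.1, -0.5]
opening: 21.4
grip_force: 25.0
```

```bash
python3 - <<'E'
from h import *
t=cam("scene"); s=ctrl.get_state(); print(s["ee_pos"].round(2),s["ft_force"].round(2),s["joint_vel"].max().round(3))
# scene check: flange vs jar in columns
h=cv2.cvtColor(t["image"],cv2.COLOR_RGB2HSV)
lid=contour(t,(8,60,60),(20,200,255),project(t,[[526,36,125]])[0],40); jar=contour(t,(100,60,20),(118,255,200),project(t,[[526,38,40]])[0],45)
print(cv2.boundingRect(lid),cv2.boundingRect(jar))
E
```

```text
[526.2   33.87 112.83] [ 0.33 -0.49 -1.47] 0.002
(233, 139, 61, 26) (249, 159, 44, 41)
```

```bash
python3 - <<'E'
from h import *
t=cam("scene"); p=ctrl.get_state()["ee_pos"]
h=cv2.cvtColor(t["image"],cv2.COLOR_RGB2HSV)
m=cv2.inRange(h,(8,60,60),(20,200,255)); j=cv2.inRange(h,(100,60,20),(118,255,200))
for r in range(146,170,2):
    x=np.nonzero(m[r,240:310])[0]+240; print(r,(x.min(),x.max()) if len(x) else None)
for r in range(164,200,4):
    x=np.nonzero(j[r,235:310])[0]+235; print("j",r,(x.min(),x.max()) if len(x) else None)
f=np.linspace(0,6.283,181)
def ext(c,z,r):
    q=project(t,np.c_[c[0]+r*np.cos(f),c[1]+r*np.sin(f),0*f+z]); return np.r_[q.min(0),q.max(0)].round(1)
print("lid pred top/bottom of flange",ext(p,p[2]-5.5,58),ext(p,p[2]-11,58)); 
for c in((526,36.5),(527.6,38.6)): print("jar pred mid",ext(c,40,54),ext(c,0,54))
E
```

```text
146 (np.int64(250), np.int64(290))
148 (np.int64(247), np.int64(292))
150 (np.int64(246), np.int64(293))
152 (np.int64(246), np.int64(293))
154 (np.int64(246), np.int64(293))
156 (np.int64(246), np.int64(292))
158 (np.int64(247), np.int64(291))
160 (np.int64(251), np.int64(288))
162 (np.int64(254), np.int64(284))
164 (np.int64(245), np.int64(277))
166 (np.int64(240), np.int64(241))
168 None
j 164 (np.int64(249), np.int64(291))
j 168 (np.int64(249), np.int64(291))
j 172 (np.int64(249), np.int64(291))
j 176 (np.int64(250), np.int64(291))
j 180 (np.int64(250), np.int64(291))
j 184 (np.int64(250), np.int64(291))
j 188 (np.int64(250), np.int64(291))
j 192 (np.int64(252), np.int64(289))
j 196 (np.int64(257), np.int64(284))
lid pred top/bottom of flange [244.9 141.1 294.  163.6] [245.  143.1 294.  165.7]
jar pred mid [248.3 165.2 292.1 187.6] [248.9 178.5 291.8 201.6]
jar pred mid [249.3 165.1 293.2 187.4] [249.9 178.4 292.8 201.5]
```

Request:
arm_command([
  {"tx":0.002,"ty":0,"tz":0,"twist":0},
  {"tx":0,"ty":0,"tz":0.002,"twist":0},
  {"tx":0,"ty":0,"tz":0.002,"twist":0},
  {"tx":0,"ty":0,"tz":0.002,"twist":0},
  {"tx":0,"ty":0,"tz":0.002,"twist":0},
  {"tx":0,"ty":0,"tz":0.002,"twist":0},
  {"tx":0,"ty":0,"tz":0.001,"twist":0},
  {"tx":0,"ty":0,"tz":0.001,"twist":0},
  {"tx":0,"ty":0,"tz":0.001,"twist":0},
  {"tx":0,"ty":0,"tz":0,"twist":0},
])

```text
clock: 38.05
ee_pos: [525.8, 36.3, 99.4]
orientation: [[-0.0, 1.0, -0.0], [1.0, 0.0, 0.0], [0.0, -0.0, -1.0]]
ft_force: [0.3, 0.4, -0.7]
opening: 21.6
grip_force: 25.0
```

Request:
arm_command([
  {"tx":0,"ty":0,"tz":0.001,"twist":0},
  {"tx":0,"ty":0,"tz":0.001,"twist":0},
  {"tx":0,"ty":0,"tz":0.001,"twist":0},
  {"tx":0,"ty":0,"tz":0,"twist":0},
  {"tx":0,"ty":0,"tz":0,"twist":0},
])

```text
clock: 38.47
ee_pos: [525.9, 36.3, 96.5]
orientation: [[-0.0, 1.0, -0.0], [1.0, 0.0, 0.0], [0.0, -0.0, -1.0]]
ft_force: [-1.0, -0.3, -1.5]
opening: 21.6
grip_force: 25.0
```

Request:
arm_command([
  {"tx":0,"ty":0,"tz":0.001,"twist":0},
  {"tx":0,"ty":0,"tz":0,"twist":0},
  {"tx":0,"ty":0,"tz":0.0005,"twist":0},
  {"tx":0,"ty":0,"tz":0,"twist":0},
  {"tx":0,"ty":0,"tz":0,"twist":0},
])

```text
clock: 38.88
ee_pos: [526.1, 36.4, 95.9]
orientation: [[-0.0, 1.0, 0.0], [1.0, 0.0, -0.0], [-0.0, 0.0, -1.0]]
ft_force: [-4.1, -0.5, 8.3]
opening: 21.3
grip_force: 25.0
```

Request:
arm_command([
  {"tx":0,"ty":0,"tz":-0.0005,"twist":0},
  {"tx":0,"ty":0,"tz":0,"twist":0},
  {"tx":0,"ty":0,"tz":0,"twist":0},
], grip_force=3)

```text
clock: 39.13
ee_pos: [526.1, 36.4, 95.7]
orientation: [[-0.0, 1.0, 0.0], [1.0, 0.0, 0.0], [0.0, 0.0, -1.0]]
ft_force: [-0.7, 1.0, 2.8]
opening: 21.7
grip_force: 3.0
```

Request:
arm_command([
  {"tx":0,"ty":0,"tz":0,"twist":0},
  {"tx":0,"ty":0,"tz":0,"twist":0},
  {"tx":0,"ty":0,"tz":0,"twist":0},
  {"tx":0,"ty":0,"tz":0,"twist":0},
  {"tx":0,"ty":0,"tz":0,"twist":0},
  {"tx":0,"ty":0,"tz":0,"twist":0},
  {"tx":0,"ty":0,"tz":-0.005,"twist":0},
  {"tx":0,"ty":0,"tz":-0.01,"twist":0},
  {"tx":0,"ty":0,"tz":-0.02,"twist":0},
  {"tx":0,"ty":0,"tz":-0.025,"twist":0},
  {"tx":-0.02,"ty":0,"tz":-0.02,"twist":0},
  {"tx":-0.03,"ty":0,"tz":-0.01,"twist":0},
  {"tx":-0.02,"ty":0,"tz":0,"twist":0},
  {"tx":-0.01,"ty":0,"tz":0,"twist":0},
  {"tx":0,"ty":0,"tz":0,"twist":0},
  {"tx":0,"ty":0,"tz":0,"twist":0},
], grip=0.2)

```text
clock: 40.47
ee_pos: [525.8, -43.0, 185.6]
orientation: [[0.0, 1.0, -0.0], [1.0, -0.0, 0.001], [0.001, -0.0, -1.0]]
ft_force: [-0.2, 0.3, -0.2]
opening: 52.0
grip_force: 0.0
```

```bash
python3 - <<'E'
from h import *
w=cam("wrist"); s=ctrl.get_state(); print(s["ee_pos"].round(1),s["opening"],s["clock"])
ct=contour(w,(8,60,60),(20,200,255),project(w,[[526,36,91]])[0],150); print("lid wrist",circ(w,ct,91,58),cv2.boundingRect(ct))
t=cam("scene"); h=cv2.cvtColor(t["image"],cv2.COLOR_RGB2HSV)
m=cv2.inRange(h,(8,60,60),(20,200,255)); j=cv2.inRange(h,(100,60,20),(118,255,200))
for r in range(144,176,2):
    x=np.nonzero(m[r,235:310])[0]+235;y=np.nonzero(j[r,235:310])[0]+235; print(r,(x.min(),x.max()) if len(x) else None,(y.min(),y.max()) if len(y) else None)
f=np.linspace(0,6.283,181)
for z in(91,85): q=project(t,np.c_[526+58*np.cos(f),36.5+58*np.sin(f),0*f+z]); print("seated pred",z,np.r_[q.min(0),q.max(0)].round(1))
# left/right bottom edge rows of flange -> level
E
python3 cupchk.py
```

```text
[525.8 -42.1 185.5] 52.25236942874332 40.5167
lid wrist (array([524.6,  37.2]), array([524.6,  37.2,  57.3])) (190, 38, 125, 130)
144 None None
146 (np.int64(267), np.int64(273)) None
148 (np.int64(258), np.int64(283)) None
150 (np.int64(253), np.int64(288)) None
152 (np.int64(250), np.int64(291)) None
154 (np.int64(248), np.int64(293)) None
156 (np.int64(247), np.int64(294)) None
158 (np.int64(247), np.int64(294)) None
160 (np.int64(247), np.int64(294)) None
162 (np.int64(247), np.int64(293)) None
164 (np.int64(245), np.int64(291)) None
166 (np.int64(235), np.int64(289)) None
168 (np.int64(255), np.int64(285)) (np.int64(249), np.int64(291))
170 (np.int64(263), np.int64(278)) (np.int64(250), np.int64(291))
172 None (np.int64(250), np.int64(291))
174 None (np.int64(250), np.int64(291))
seated pred 91 [245.8 146.7 294.4 169.5]
seated pred 85 [245.9 148.8 294.3 171.8]
cup scene [ 522.7 -189.5] residual px [-2.  -1.6  2.1  1.1]
cup top [ 527.5 -189.3] residual px [-1. -1.  1.  1.]Traceback (most recent call last):
  File "cupchk.py", line 9, in <module>
    print("jar",find(t,"jar",(234,198)),"lid",find(t,"lid",(169,203)))
                ~~~~^^^^^^^^^^^^^^^^^^^
  File "h.py", line 34, in find
    lo,hi,z,r,rad=ITEMS[n]; return circ(c,contour(c,lo,hi,seed,rad),z,r)
                                          ~~~~~~~^^^^^^^^^^^^^^^^^^
  File "h.py", line 24, in contour
    return max(cs,key=cv2.contourArea)
ValueError: max() iterable argument is empty
```

```bash
python3 -c "
from bench import order
print(order.close_job())"
```

```text
the job is handed in; nothing more can be done
None
```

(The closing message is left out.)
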